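# Unload and weigh-sort potted chokes

### The job

Slide the mould's blue cover fully open, lift out every potted choke that is there and feel its weight: chokes over 300 g are fully filled and go in the green tray, lighter ones have voids and go in the red tray (within 40 g of that limit either tray will do). Each choke must lie flat on its tray's floor, not on the rim or on another choke. When all are sorted slide the cover fully closed, and leave the meter, the mug and the screwdriver where they are.

Things in the scene. Friction and masses are not known exactly. Their poses are not given: they have to be found in the camera images.
- choke_1: potted choke, one of up to six that look alike: black block 48 (x) by 34 (y) by 40 (z) mm, with two brass terminal pads and a yellow stripe on its top (+z); weighs anything from about 120 to 480 g, which cannot be seen; origin at the block's centre. Absent ones are None from the start
- choke_2: potted choke, one of up to six that look alike: black block 48 (x) by 34 (y) by 40 (z) mm, with two brass terminal pads and a yellow stripe on its top (+z); weighs anything from about 120 to 480 g, which cannot be seen; origin at the block's centre. Absent ones are None from the start
- choke_3: potted choke, one of up to six that look alike: black block 48 (x) by 34 (y) by 40 (z) mm, with two brass terminal pads and a yellow stripe on its top (+z); weighs anything from about 120 to 480 g, which cannot be seen; origin at the block's centre. Absent ones are None from the start
- choke_4: potted choke, one of up to six that look alike: black block 48 (x) by 34 (y) by 40 (z) mm, with two brass terminal pads and a yellow stripe on its top (+z); weighs anything from about 120 to 480 g, which cannot be seen; origin at the block's centre. Absent ones are None from the start
- choke_5: potted choke, one of up to six that look alike: black block 48 (x) by 34 (y) by 40 (z) mm, with two brass terminal pads and a yellow stripe on its top (+z); weighs anything from about 120 to 480 g, which cannot be seen; origin at the block's centre. Absent ones are None from the start
- choke_6: potted choke, one of up to six that look alike: black block 48 (x) by 34 (y) by 40 (z) mm, with two brass terminal pads and a yellow stripe on its top (+z); weighs anything from about 120 to 480 g, which cannot be seen; origin at the block's centre. Absent ones are None from the start
- mould: fixed aluminium mould, block 90 (x) by 300 (y) by 30 (z) mm, origin at its underside's centre; six cavities at x = 0, y = -120, -72, -24, 24, 72, 120 mm, each 52 (x) by 38 (y), 18 mm deep. A choke stands in one with its axes along the mould's, centre 32 mm and top 52 mm above the bench (22 mm stands out). Rails 32 mm high along x at y = +-158 mm, from x = -45 to 155 mm
- cover (a joint): blue cover over the cavities, sliding along the mould's +x: 0 m = closed, 0.1 m = fully open, against its stop behind the row; takes about 2 N and stays where left. Plate 84 (x) by 330 (y) mm, centred on the cavities when closed; underside 58 mm and top 63 mm above the bench
- cover_handle (a point): centre of the top edge of the cover's handle, a black upright fin 12 mm thick (x), 70 mm long (y), 28 mm tall, top 91 mm above the bench; axes as the mould's; moves with the cover
- green_tray: fixed shallow green tray, 158 (x) by 168 (y) mm outside, walls 4 mm thick, rim 16 mm and floor 4 mm above the bench; origin at the centre of its underside
- red_tray: the same tray in red
- multimeter: bystander: yellow hand-held meter lying flat, 150 by 75 by 32 mm; origin at the centre of its underside
- mug: bystander: white mug, 80 mm across, 90 mm tall; origin at the centre of its underside
- screwdriver: bystander: screwdriver with an orange handle, about 170 mm long, lying on the bench along its x; origin near its middle, underside
Things that resemble listed ones, but are neither listed nor needed, are in the scene too. Of the things like the red_tray, leave any that is brown; of the rest the smaller one is meant.

How it is judged:
On the way, in this order (a step that is already met when the one before it is completed fails the run):
1. the cover is slid fully open (0.09 m or more) (value of joint cover above 0.09 m), for 0.2 s.
2. every choke present lies at rest in the tray that suits its weight, let go (((x of choke_1 in the frame of green_tray between -0.075 and 0.075 m and y of choke_1 in the frame of green_tray between -0.08 and 0.08 m and z of choke_1 in the frame of green_tray below 0.034 m and contact force between choke_1 and green_tray above 2.5 N) or (x of choke_1 in the frame of red_tray between -0.075 and 0.075 m and y of choke_1 in the frame of red_tray between -0.08 and 0.08 m and z of choke_1 in the frame of red_tray below 0.034 m and contact force between choke_1 and red_tray between 0.8 and 3.4 N)) and ((x of choke_2 in the frame of green_tray between -0.075 and 0.075 m and y of choke_2 in the frame of green_tray between -0.08 and 0.08 m and z of choke_2 in the frame of green_tray below 0.034 m and contact force between choke_2 and green_tray above 2.5 N) or (x of choke_2 in the frame of red_tray between -0.075 and 0.075 m and y of choke_2 in the frame of red_tray between -0.08 and 0.08 m and z of choke_2 in the frame of red_tray below 0.034 m and contact force between choke_2 and red_tray between 0.8 and 3.4 N)) and ((x of choke_3 in the frame of green_tray between -0.075 and 0.075 m and y of choke_3 in the frame of green_tray between -0.08 and 0.08 m and z of choke_3 in the frame of green_tray below 0.034 m and contact force between choke_3 and green_tray above 2.5 N) or (x of choke_3 in the frame of red_tray between -0.075 and 0.075 m and y of choke_3 in the frame of red_tray between -0.08 and 0.08 m and z of choke_3 in the frame of red_tray below 0.034 m and contact force between choke_3 and red_tray between 0.8 and 3.4 N)) and ((x of choke_4 in the frame of green_tray between -0.075 and 0.075 m and y of choke_4 in the frame of green_tray between -0.08 and 0.08 m and z of choke_4 in the frame of green_tray below 0.034 m and contact force between choke_4 and green_tray above 2.5 N) or (x of choke_4 in the frame of red_tray between -0.075 and 0.075 m and y of choke_4 in the frame of red_tray between -0.08 and 0.08 m and z of choke_4 in the frame of red_tray below 0.034 m and contact force between choke_4 and red_tray between 0.8 and 3.4 N)) and ((x of choke_5 in the frame of green_tray between -0.075 and 0.075 m and y of choke_5 in the frame of green_tray between -0.08 and 0.08 m and z of choke_5 in the frame of green_tray below 0.034 m and contact force between choke_5 and green_tray above 2.5 N) or (x of choke_5 in the frame of red_tray between -0.075 and 0.075 m and y of choke_5 in the frame of red_tray between -0.08 and 0.08 m and z of choke_5 in the frame of red_tray below 0.034 m and contact force between choke_5 and red_tray between 0.8 and 3.4 N)) and ((x of choke_6 in the frame of green_tray between -0.075 and 0.075 m and y of choke_6 in the frame of green_tray between -0.08 and 0.08 m and z of choke_6 in the frame of green_tray below 0.034 m and contact force between choke_6 and green_tray above 2.5 N) or (x of choke_6 in the frame of red_tray between -0.075 and 0.075 m and y of choke_6 in the frame of red_tray between -0.08 and 0.08 m and z of choke_6 in the frame of red_tray below 0.034 m and contact force between choke_6 and red_tray between 0.8 and 3.4 N)) and linear speed of each of choke_1, choke_2, choke_3, choke_4, choke_5, choke_6 below 0.02 m/s and contact force between each of choke_1, choke_2, choke_3, choke_4, choke_5, choke_6 and the fingers below 0.1 N), for 0.2 s.
3. the cover is fully closed again (within 8 mm) (value of joint cover below 0.008 m), for 0.2 s.
At the end, for the whole second after the job is handed in: Every choke present lies still on the floor of a tray, released: green if it weighs over about 255 g, red if under about 345 g (so either between); the cover is closed to within 8 mm (all of step 2 and value of joint cover below 0.008 m); the robot touches nothing.
It fails at once if the meter is moved more than 40 mm (distance of multimeter from where it was at the start of the episode above 0.04 m).
It fails at once if the mug is moved more than 40 mm (distance of mug from where it was at the start of the episode above 0.04 m).
It fails at once if the screwdriver is moved more than 40 mm (distance of screwdriver from where it was at the start of the episode above 0.04 m).
Of choke_1, choke_2, choke_3, choke_4, choke_5, choke_6 only 4 to 6 are there at a start; the rules pass over those that are not, and their reading is None.
At some moment in a run one of choke_1, choke_2, choke_3, choke_4, choke_5, choke_6 may be knocked a few centimetres aside while the robot is not near it.
Once in a run the grip may slacken for a moment while it holds something.
It also fails if it takes over 210 s, if anything falls off the work surface, if the arm or the gripper's body presses on something with over 40 N, if the wrist force passes 120 N, or if a joint passes its speed limit or range.

### The arm

A 7-joint arm with a two-finger parallel gripper is mounted at the origin on the work surface. World frame = base frame: x ahead of the robot, y to its left, z up, the work surface at z = 0. Lengths are in m, angles in rad, forces in N, time in s.
With the tool pointing down it reaches from about 0.4 to 0.85 m from the base axis. Payload 10.4 kg.
Tool frame: the origin (TCP) lies midway between the tips of the shut fingers; the grasp point (between the pads) lies 19 mm behind it (manip.tcp_to_grasp is the distance from the TCP to the grasp point, in m); x points along the fingers, y is the direction in which the jaws open and shut, and the axes are right-handed (so a half turn about x gives the same grasp; the last joint's range is limited). The gripper opens to 85 mm and grips with 20 to 120 N. Pads are 22 mm wide; open, the fingers measure 114 mm over their backs; the gripper's body (76 mm by 85 mm) begins 54 mm behind the grasp point. The pads swing forward as they close: fully open they stand 13 mm farther back than shut.
Start: joints at [1.101, 0.332, -0.065, 1.46, 0.022, 1.35, -0.088], TCP at [0.27, -0.564, 0.209] pointing down, gripper open.
Joint ranges: [-2.6, 2.6], [-0.5, 2.12], [-1.47, 1.34], [0.16, 2.42], [-1.27, 4.41], [0.06, 2.06], [-2.6, 2.6]. Speed limits (rad/s): [2.22, 2.22, 2.79, 2.79, 3.14, 3.14, 3.14].

### API

Orientations are given as a unit quaternion [x, y, z, w].
In Python, from workcell import monitor, viewer, manip gives the robot as it stands. The module is installed in compiled form; this text tells all that it offers.
- The arm moves only by the tool send_rows, never from a script. Its arguments are lists of equal length, an entry for each row: "grip": the closure in counts, from 0 (fully open) to 255 (shut); "offset": the shift along the tool's x, y, z in mm, a list of three; "twist": the turn about the tool's x in degrees. In form: {"grip": [grip, ...], "offset": [[tx, ty, tz], ...], "twist": [twist, ...]}. A call has exactly 5 rows; each row is the pose to reach, as a shift and turn from the pose commanded when the call began, along the tool's axes at that moment; what a row does not reach only later rows make up. A row lasts 1/12 s, in which the tool goes at most 41.7 mm and 7.16 degrees, less where a joint would pass 70% of its speed; a pose out of reach is approached as far as the arm can. A call with a gripper value outside its range is refused whole. The fingers move at their own pace and stop on an object; "newtons" is the grip in N (left out, the last holds). Time passes only in rows, so rows that repeat a pose let the fingers close, or fill a call up. It gives the time, the measured TCP pose, the force and the opening at its end, in the units of the state.
- monitor.get_obs(): the state, without advancing time (a new reading comes with each control period).
- viewer.camera(name): name is "side" or "top"; returns (picture, depth): 400x640x3 uint8, blue, green, red; 400x640 float32, m along the optical axis (not along the pixel's ray), 0 where there is no reading.
- viewer.camera_model(name): a dict with "camera_matrix" (3x3 intrinsics, pixels), "distortion" ([k1, k2, p1, p2, k3] as OpenCV has them; the pictures are not rectified), "R" (3x3) and "t" (3): a world point X has camera coordinates R X + t. Camera axes: x right, y down, z forward; pixel columns grow to the right and rows downward; lengths in m; the calibration is good to about 2 mm. A picture is of the moment at which its call begins. camera_model takes no time and is no camera call.
- manip.hand_in(): hands the job in, once; it reports no verdict.
Trained networks look in the newest picture that a camera, given by its name, has taken for a name from the list of things; names that differ only in an ending like _2 or _b are one class to them, and where a whole thing is asked for, a point or a joint stands for the part that bears it (a point fixed in the world has none). Each returns a list of dicts, best first, with "score" (0 to 1); they miss things now and then, are a little off and sometimes report something else, mostly with a low value. They report only what shows in the picture. A call takes as long as a camera call. They do not tell look-alikes from the thing itself.
- viewer.recognise(target, camera): "box" ([left, top, width, height] in pixels, round what is visible of it).
- viewer.regions_of(target, camera): "region" (400x640 bool, what is visible of it) and "box" ([left, top, width, height] in pixels, round what is visible of it).
- viewer.spot_point(target, camera): "position" ([column, row] in pixels: a listed point, or the origin of a listed thing).
The state is a dict: "clock": time; "joint_pos": joint angles; "joint_velocities": joint speeds; "tau": joint torques, N m; "position": TCP position; "ee_rot": TCP orientation; "ft_force": force on the tool from outside, world axes, zero at the start; "torque": the same for the moment, N m; "grip_width": opening from 0.0 (shut) to 1.0 (fully open).
Only numpy, scipy, OpenCV 4.12 (cv2) and the standard library are available. Lean on these libraries where they do the work, as an engineer would, in place of code of your own. Each camera call takes 0.05 s, during which the arm holds its last target.

## Working session

There is one attempt and no reset: what is moved stays moved. The work goes in short steps, Python scripts to look and compute and a tool call to move; the robot and the scene stay as the last step left them, time stands still between calls to the robot, and variables do not carry over. Pictures are saved under pics/ and viewed, and the job is handed in when it is done.

Besides the shell and the picture viewer there is one more tool, called after "Request:" as name([rows], argument=value, ...), one row to a line, values as JSON. send_rows: Moves the arm, as the interface text tells. Its arguments: {"type":"object","properties":{"grip":{"type":"array","items":{"type":"number"}},"offset":{"type":"array","items":{"type":"array","items":{"type":"number"}}},"twist":{"type":"array","items":{"type":"number"}},"newtons":{"type":"number"}},"required":["grip","offset","twist"]}

```bash
mkdir -p pics; cat > h.py <<'E'
import numpy as np, cv2, json
from workcell import monitor, viewer, manip
from scipy.spatial.transform import Rotation as Rn
def shot(n):
    return viewer.camera(n)
def pts(px, dep, m):
    m=viewer.camera_model(m) if isinstance(m,str) else m
    K=np.array(m['camera_matrix'],float);D=np.array(m['distortion'],float);R=np.array(m['R']);t=np.array(m['t'])
    px=np.asarray(px,float).reshape(-1,1,2)
    n=cv2.undistortPoints(px,K,D).reshape(-1,2)
    d=np.asarray(dep,float).reshape(-1)
    c=np.c_[n*d[:,None],d]
    return (c-t)@R
def cloud(dep,m):
    h,w=dep.shape
    u,v=np.meshgrid(np.arange(w),np.arange(h))
    return pts(np.c_[u.ravel(),v.ravel()],dep.ravel(),m).reshape(h,w,3)
def plane(px,z,m):
    m=viewer.camera_model(m)
    R=np.array(m['R']);t=np.array(m['t'])
    a=pts(px,np.ones(len(np.atleast_2d(px))),m); o=-R.T@t
    return o+(a-o)*((z-o[2])/(a[:,2]-o[2]))[:,None]
def proj(X,m):
    m=viewer.camera_model(m)
    return cv2.projectPoints(np.asarray(X,float).reshape(-1,1,3),cv2.Rodrigues(np.array(m['R']))[0],np.array(m['t']),np.array(m['camera_matrix'],float),np.array(m['distortion'],float))[0].reshape(-1,2)
E
python3 - <<'E'
from h import *
o=monitor.get_obs(); print(o)
for n in ('top','side'):
    p,d=shot(n); cv2.imwrite(f'pics/{n}0.png',p); np.savez(f'{n}0.npz',p=p,d=d)
    m=viewer.camera_model(n); print(n,-np.array(m['R']).T@np.array(m['t']))
E
```

```text
{'clock': 0.0, 'joint_pos': array([ 1.10138085,  0.33286386, -0.06471593,  1.46095841,  0.02162314,
        1.34990104, -0.08848488]), 'joint_velocities': array([-3.45451747e-04,  1.38275196e-03, -1.92036072e-03, -2.33046201e-04,
        8.91150794e-05,  2.26820472e-04,  2.55863363e-04]), 'tau': array([-1.84342211e-04, -6.25455594e+01,  4.91713244e-02, -3.91600120e+01,
        1.62637507e-02,  9.90250090e-03,  1.00482580e-04]), 'position': array([ 0.26987488, -0.56327019,  0.20811285]), 'ee_rot': array([-0.68938781, -0.15716872,  0.68967065, -0.15619484]), 'ft_force': array([-0.52271305,  1.18910648, -0.39145287]), 'torque': array([-0.00012455,  0.00514553, -0.02641954]), 'grip_width': 1.0024476601003391}
top [0.23113172 0.08235743 1.36068282]
side [-0.18531942 -0.53676107  1.22687851]
```

View pics/top0.png

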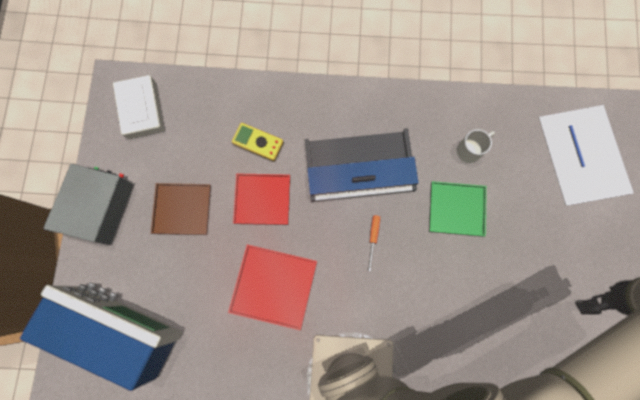

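View pics/side0.png

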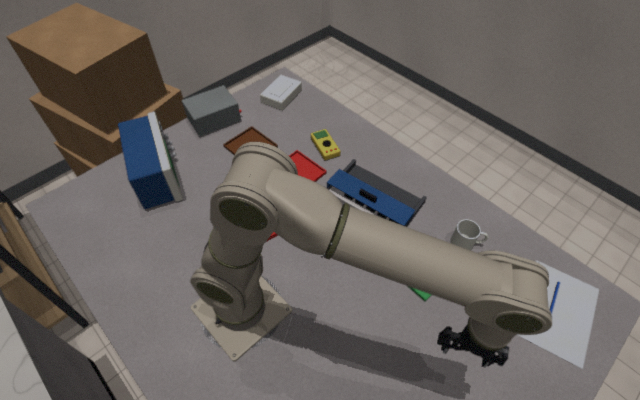

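The top view shows three things like the red tray: brown at (182,209), a small red one at (262,200) and a large red one at (273,287). Leaving the brown one out, the smaller red at (262,200) is the one meant. The mould is at (362,165), the cover handle at (363,178), the green tray at (458,209), the mug at (476,145), the meter at (258,141) and the screwdriver at (374,240). Next I'll measure these and confirm the tray in a crop.

```bash
python3 - <<'E'
from h import *
z=np.load('top0.npz');p,d=z['p'],z['d']
C=cloud(d,'top')
hsv=cv2.cvtColor(p,cv2.COLOR_BGR2HSV)
def comp(mask,name,zz,roi):
    m=np.zeros(mask.shape,np.uint8);x0,y0,x1,y1=roi;m[y0:y1,x0:x1]=mask[y0:y1,x0:x1]
    n,l,s,c=cv2.connectedComponentsWithStats(m)
    i=1+np.argmax(s[1:,4]); q=np.argwhere(l==i)[:,::-1].astype(np.float32)
    W=plane(q,zz,'top')[:,:2]
    r=cv2.minAreaRect((W*1000).astype(np.float32)); b=C[q[:,1].astype(int),q[:,0].astype(int),2]
    print(name,'ctr',np.round(r[0],1),'size',np.round(r[1],1),'ang',round(r[2],2),'z',np.round(np.percentile(b,[5,50,95]),3))
red=((hsv[...,0]<8)|(hsv[...,0]>172))&(hsv[...,1]>150)&(hsv[...,2]>100)
grn=(abs(hsv[...,0].astype(int)-65)<15)&(hsv[...,1]>120)
blu=(abs(hsv[...,0].astype(int)-112)<10)&(hsv[...,1]>130)
comp(red,'redsmall',.016,(225,165,300,232))
comp(red,'redbig',.016,(225,240,330,340))
comp(grn,'green',.016,(420,170,500,245))
comp(blu,'cover',.063,(290,120,430,210))
yel=(abs(hsv[...,0].astype(int)-27)<6)&(hsv[...,1]>150)
comp(yel,'meter',.032,(225,115,290,165))
org=(hsv[...,0]<16)&(hsv[...,1]>170)
comp(org,'sdhandle',.015,(355,205,390,280))
big=lambda r,n,s:cv2.imwrite(n,cv2.resize(p[r[1]:r[3],r[0]:r[2]],None,fx=s,fy=s,interpolation=cv2.INTER_CUBIC))
big((140,110,500,340),'pics/crop0.png',2.2)
big((295,120,430,210),'pics/mould0.png',5.5)
h=[viewer.spot_point('cover_handle','top')[:2], viewer.spot_point('mould','top')[:2],viewer.spot_point('mug','top')[:1]]
print(h)
print(plane([h[0][0]['position']],.091,'top'),plane([h[1][0]['position']],0,'top'))
# black handle
print('heights along handle',np.round(C[178,340:390:4],3).tolist()[::3])
E
```

```text
redsmall ctr [507.1 304. ] size [151.8 161.8] ang 1.92 z [-0.001  0.004  0.01 ]
redbig ctr [245.1 295.8] size [229.4  81.7] ang 20.1 z [0.001 0.005 0.01 ]
green ctr [ 570.7 -273.7] size [6.4 6.2] ang 3.58 z [0.001 0.003 0.006]
cover ctr [602.8 -43.9] size [3.1 0. ] ang -177.64 z [0.06  0.062 0.064]
meter ctr [679.7 272.3] size [22.9 36.9] ang 69.12 z [0.027 0.031 0.036]Traceback (most recent call last):
  File "<stdin>", line 22, in <module>
  File "<stdin>", line 8, in comp
    return _wrapfunc(a, 'argmax', axis=axis, out=out, **kwds)
    return bound(*args, **kwds)
ValueError: attempt to get argmax of an empty sequence
```

```bash
python3 - <<'E'
from h import *
z=np.load('top0.npz');p,d=z['p'],z['d']
C=cloud(d,'top')
hsv=cv2.cvtColor(p,cv2.COLOR_BGR2HSV)
print(hsv[210,458],hsv[180,340],hsv[225,375],hsv[150,250],hsv[200,262])
big=lambda r,n,s:cv2.imwrite(n,cv2.resize(p[r[1]:r[3],r[0]:r[2]],None,fx=s,fy=s,interpolation=cv2.INTER_CUBIC))
big((140,110,500,340),'pics/crop0.png',2.2)
big((295,120,430,210),'pics/mould0.png',5.5)
for t,zz in (('red_tray',.016),('green_tray',.016),('cover',.063),('mug',.09),('multimeter',.032),('screwdriver',.015)):
    for r in viewer.regions_of(t,'top')[:4]:
        q=np.argwhere(r['region'])[:,::-1].astype(np.float32)
        W=plane(q,zz,'top')[:,:2]; a=cv2.minAreaRect((W*1000).astype(np.float32))
        b=C[q[:,1].astype(int),q[:,0].astype(int),2]
        print(t,round(r['score'],2),r['box'],'ctr',np.round(a[0],1),'size',np.round(a[1],1),'ang',round(a[2],2),'z',np.round(np.percentile(b,[5,50,95]),3))
for t,zz in (('cover_handle',.091),('mould',0),('green_tray',0),('red_tray',0)):
    for r in viewer.spot_point(t,'top')[:3]: print(t,round(r['score'],2),r['position'],plane([r['position']],zz,'top'))
print(monitor.get_obs()['clock'])
E
```

```text
[ 65 116 182] [109 111 135] [ 12 157 211] [ 23 143 161] [  1 158 208]
red_tray 0.82 [231.6, 171.9, 58.2, 53.8] ctr [506.7 302.7] size [164.3 171.7] ang 2.42 z [-0.001  0.004  0.016]
red_tray 0.69 [227.0, 242.8, 91.2, 86.3] ctr [243.9 245.7] size [223.2 209.2] ang 79.7 z [0.001 0.006 0.021]
red_tray 0.63 [150.9, 182.5, 57.7, 48.8] ctr [460.4 549.1] size [158.2 169.5] ang 2.49 z [-0.001  0.005  0.016]
green_tray 0.57 [429.8, 180.5, 56.9, 54.9] ctr [ 514.8 -300.7] size [173.4 160.1] ang 88.62 z [-0.001  0.004  0.015]
cover 0.56 [305.1, 157.6, 112.9, 38.3] ctr [587.9  -1.2] size [ 87.5 330.8] ang 9.74 z [0.058 0.062 0.069]
mug 0.87 [458.4, 132.8, 36.5, 34.2] ctr [ 695.8 -330. ] size [ 75.2 130.4] ang 48.45 z [0.001 0.047 0.089]
multimeter 0.65 [231.1, 121.5, 53.9, 37.7] ctr [685.4 331.7] size [151.4  79.8] ang 70.19 z [0.019 0.031 0.038]
screwdriver 0.82 [370.2, 213.9, 10.5, 31.2] ctr [430.4 -48.1] size [26.6 90.9] ang 82.91 z [0.009 0.022 0.028]
screwdriver 0.16 [429.7, 181.7, 57.5, 55.0] ctr [ 514.7 -300.3] size [172.9 165.3] ang 89.51 z [-0.002  0.004  0.015]
cover_handle 0.71 [365.5, 171.9] [[ 0.59147305 -0.00729303  0.091     ]]
mould 0.79 [362.4, 180.4] [[ 0.58886702 -0.00522383  0.        ]]
green_tray 0.84 [456.5, 208.6] [[ 0.51667091 -0.3013043   0.        ]]
red_tray 0.9 [181.0, 207.0] [[0.46762135 0.55447659 0.        ]]
red_tray 0.72 [272.8, 286.2] [[0.24377835 0.2483968  0.        ]]
red_tray 0.61 [261.1, 198.3] [[0.51093129 0.30908902 0.        ]]
0.6
```

View pics/crop0.png

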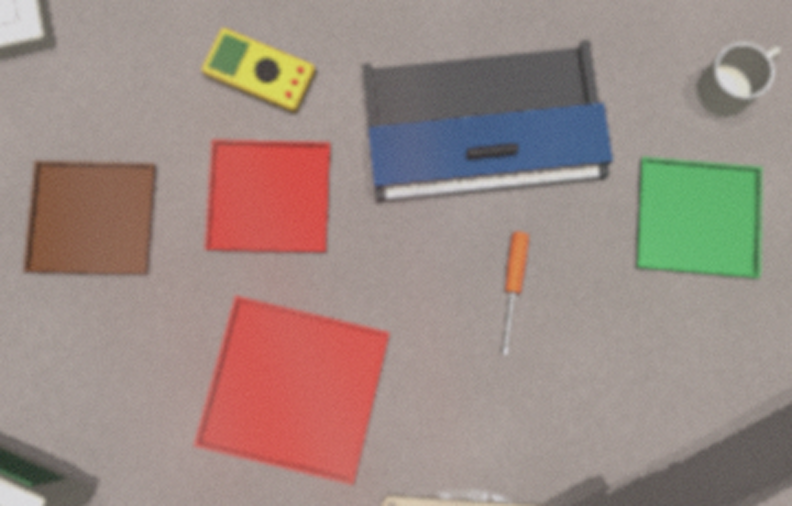

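View pics/mould0.png

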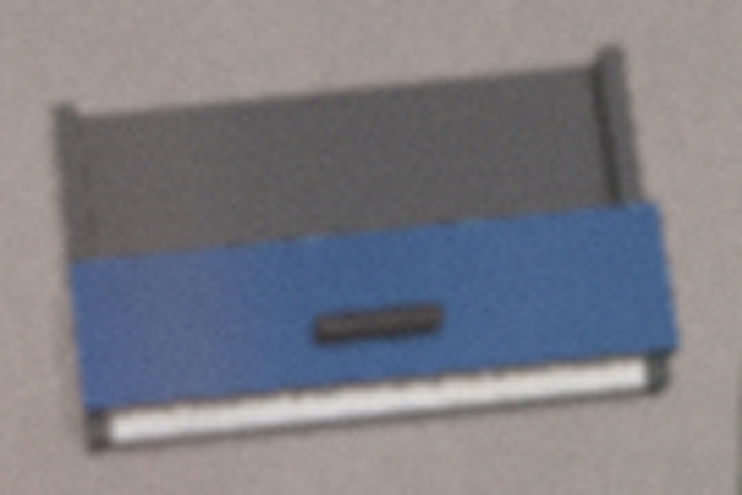

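```bash
cat > fit.py <<'E'
from h import *
from scipy.optimize import least_squares
def fitrect(w,zz,dim,x0,cam='top'):
    """soft fit of world rect of known dims to weight image w (0..1), returns x,y,yaw"""
    ys,xs=np.nonzero(w>0.5)
    y0,y1,xa,xb=ys.min()-8,ys.max()+9,xs.min()-8,xs.max()+9
    u,v=np.meshgrid(np.arange(xa,xb),np.arange(y0,y1))
    W=plane(np.c_[u.ravel(),v.ravel()],zz,cam)[:,:2]; t=w[y0:y1,xa:xb].ravel()
    s=.0025
    def f(q):
        c,sn=np.cos(q[2]),np.sin(q[2]); e=W-q[:2]
        a=e[:,0]*c+e[:,1]*sn; b=-e[:,0]*sn+e[:,1]*c
        g=lambda k,h:1/(1+np.exp(-np.clip((h-abs(k))/s,-50,50)))
        return g(a,dim[0]/2)*g(b,dim[1]/2)-t
    r=least_squares(f,x0,x_scale=[.01,.01,.1],diff_step=1e-3)
    return r.x,np.sqrt(np.mean(r.fun**2))
E
python3 - <<'E'
from fit import *
z=np.load('top0.npz');p=z['p']
hsv=cv2.cvtColor(p,cv2.COLOR_BGR2HSV).astype(int)
def roi(m,r):
    o=np.zeros(m.shape);o[r[1]:r[3],r[0]:r[2]]=m[r[1]:r[3],r[0]:r[2]];return o
blu=(abs(hsv[...,0]-110)<12)&(hsv[...,1]>70)
dark=(hsv[...,2]<75)
k=roi(blu|dark,(300,155,425,200)); b=roi(blu,(300,150,425,205))
bc=cv2.morphologyEx(b.astype(np.uint8),cv2.MORPH_CLOSE,np.ones((9,9),np.uint8),borderValue=0)
print('cover',fitrect(bc.astype(float),.063,(.084,.33),[.588,0,.1]))
hm=roi(dark,(340,168,385,188)); print(hm.sum())
print('handle',fitrect(hm,.091,(.012,.07),[.59,-.005,.1]))
q=np.argwhere(hm>0)[:,::-1]; print(plane(q,.091,'top').mean(0))
g=roi((abs(hsv[...,0]-65)<15)&(hsv[...,1]>60),(420,170,500,245))
print('green',fitrect(g,.012,(.158,.168),[.515,-.3,0]))
r=roi(((hsv[...,0]<10)|(hsv[...,0]>172))&(hsv[...,1]>90),(225,165,300,232))
print('red',fitrect(r,.012,(.158,.168),[.507,.303,0]))
m=viewer.camera_model('top');
o=monitor.get_obs(); print(Rn.from_quat(o['ee_rot']).as_matrix().round(4))
E
```

```text
cover (array([5.89301037e-01, 2.13330298e-04, 1.69919330e-01]), np.float64(0.11988833438821808))
53.0
handle (array([ 0.58924306, -0.0061761 ,  0.03194483]), np.float64(0.36293757047450786))
[ 0.56919837 -0.00272531  0.091     ]
green (array([ 0.51557456, -0.30140521, -0.01982102]), np.float64(0.11382182787709906))
red (array([0.50795668, 0.30551284, 0.04336792]), np.float64(0.1231093500936482))
[[ 1.000e-04  4.320e-01 -9.019e-01]
 [-1.000e-04 -9.019e-01 -4.320e-01]
 [-1.000e+00  1.000e-04 -0.000e+00]]
```

```bash
python3 - <<'E'
from fit import *
z=np.load('top0.npz');p,d=z['p'],z['d']
C=cloud(d,'top')
s=C[160:195,320:410]; M=s[...,2]
np.set_printoptions(linewidth=220)
print((M[8:28,18:70:3]*1000).round().astype(int))
a=s[M>.08]; print(len(a),a.mean(0),a.min(0),a.max(0))
R=Rn.from_euler('z',.17).as_matrix(); e=(a-[.5893,0,0])@R; print(e[:,:2].min(0),e[:,:2].max(0),np.median(e,0))
print(proj([[.5893,0,.063],[.5893,0,.091],[.5833,0,.091],[.5833,0,.063]],'top'))
E
```

```text
[[  67   62   58   62   64   63   61   62   63   63   61   65   62   65   65   67   62   63]
 [  64   66   61   63   66   67   65   65   61   66   65   61   62   66   60   63   62   62]
 [  62   61   61   65   63   65   62   61   66   59   64   62   62   60   63   63   63   61]
 [  61 1361   61   60   63   61   64   62   61   69   58   62   64   65   62   63   58   63]
 [  62   62   62   64   59   67   62   61   60   61   61   59   60   60   64   61   65   58]
 [  63   67   57   62   63   58   63   65   63   61   60   62   65   64   59   65   61   62]
 [  61   65   63   65   64   67   62   60   59   62   63   64   67   63   64   61   63   62]
 [  66   61   65   63   59   60   64   61   57   63   56   87   87   58   64   59   61   60]
 [  65   59   62   61   58   58   64   84   89   92   95   95   89   60   64   65   61   65]
 [  61   58   64   62   63   90   91   90   87   89   98   92   91   63   59   59   64   63]
 [  60   66   66   63   62   89   93   92   85   89   89   94   86   63   65   60   60   63]
 [  61   61   64   64   65   90   94   87   88   84   83   85   75   68   61 
[... 379 characters left out ...]
66   66]
 [  62   58   60   64   63   60   64   65   60   64   59   65   60   67   62   61   60   60]
 [  62   63   66   63   63   61   60   62   64   61   62   60   62   64   60   62   54   61]
 [  58   64   62   69   59   57   63   63   64   61   61   63   64   57   64   62   65   28]
 [  63   65   61   60   62   61   61   67   65   61   63   62   68   59   26   27   27   29]]
111 [0.5553745  0.00196436 0.1575519 ] [ 0.23113172 -0.03663194  0.08062016] [0.58464818 0.08235743 1.36068282]
[-0.33907178 -0.03481226] [-0.00770731  0.14176598] [-0.01654054  0.00196542  0.08932018]
[[362.28120553 174.93942376]
 [363.00516464 172.45814484]
 [362.90910528 174.41231452]
 [362.18654801 176.85570586]]
```

```bash
python3 - <<'E'
from fit import *
z=np.load('top0.npz');p,d=z['p'],z['d']
C=cloud(d,'top')[160:195,320:410].reshape(-1,3)
a=C[(C[:,2]>.086)&(C[:,2]<.11)]
R=Rn.from_euler('z',.17).as_matrix(); e=(a-[.5893,0,0])@R; print(len(a),np.percentile(e[:,:2],[2,50,98],axis=0),e.mean(0), a.mean(0))
from numpy import array
c,s=np.cos,np.sin
E
```

```text
82 [[-2.06040411e-02 -3.24265911e-02]
 [-1.55917583e-02 -8.95072185e-05]
 [-9.16317182e-03  3.14860344e-02]] [-0.01530332 -0.00026199  0.09023398] [ 0.57426161 -0.00284726  0.09023398]
```

```bash
cat > rel.py <<'E'
from h import *
O=np.array([.5893,.0002]);YAW=.17
def to_mould(P):
    c,s=np.cos(YAW),np.sin(YAW);e=np.asarray(P)[:2]-O
    return np.array([e[0]*c+e[1]*s,-e[0]*s+e[1]*c])
def from_mould(x,y):
    c,s=np.cos(YAW),np.sin(YAW); return O+[x*c-y*s,x*s+y*c]
def rel(x,y,z,yaw=YAW):
    o=monitor.get_obs();R=Rn.from_quat(o['ee_rot']).as_matrix()
    off=R.T@(np.array([x,y,z])-o['position'])*1000
    cy=np.arctan2(R[1,1],R[0,1]); tw=-np.degrees((yaw-cy+np.pi)%(2*np.pi)-np.pi)
    print('offset',off.round(1),'twist',round(tw,2),'| pos',o['position'].round(4),'mould',to_mould(o['position']).round(4),'F',o['ft_force'].round(2),'g',round(o['grip_width'],3),'t',round(o['clock'],2))
E
python3 -c "
from rel import *
x,y=from_mould(-.015,0); rel(x,y,.2)"
```

```text
offset [   8.9 -374.7 -517.1] twist -74.14 | pos [ 0.2701 -0.5637  0.2089] mould [-0.41   -0.5017] F [ 1.14 -0.88  0.04] g 1.001 t 0.6
```

Request:
send_rows([
  [2,-24,-33],
  [4,-48,-66],
  [6,-72,-99],
  [8,-96,-132],
  [8,-120,-165],
], grip=[0,0,0,0,0], twist=[-7,-14,-21,-28,-35], newtons=30)

```text
clock: 1.02
position: [0.3674, -0.3822, 0.2007]
ee_rot: [-0.609, -0.359, 0.61, -0.359]
ft_force: [1.6, 0.0, 0.7]
grip_width: 0.999
```

```bash
python3 -c "
from rel import *
x,y=from_mould(-.015,0); rel(x,y,.2)"
```

```text
offset [   0.6   -3.5 -432.7] twist -38.8 | pos [ 0.3674 -0.3822  0.2007] mould [-0.2834 -0.3394] F [1.64 0.01 0.69] g 0.999 t 1.02
```

Request:
send_rows([
  [0,0,-40],
  [0,0,-80],
  [0,0,-120],
  [0,-1,-160],
  [0,-1,-200],
], grip=[0,0,0,0,0], twist=[-7,-14,-21,-28,-35])

```text
clock: 1.43
position: [0.4649, -0.2076, 0.2013]
ee_rot: [0.473, 0.525, -0.473, 0.526]
ft_force: [0.3, -0.6, -0.0]
grip_width: 0.997
```

```bash
python3 -c "
from rel import *
x,y=from_mould(-.015,0); rel(x,y,.2)"
```

```text
offset [   1.2  130.3 -192.8] twist -3.8 | pos [ 0.4649 -0.2076  0.2013] mould [-0.1578 -0.1838] F [ 0.35 -0.58 -0.02] g 0.997 t 1.43
```

Request:
send_rows([
  [1,22,-33],
  [1,44,-66],
  [1,66,-99],
  [1,88,-132],
  [1,110,-165],
], grip=[0,0,0,0,0], twist=[-3.8,-3.8,-3.8,-3.8,-3.8])

```text
clock: 1.85
position: [0.5584, -0.0328, 0.2002]
ee_rot: [0.458, 0.539, -0.457, 0.539]
ft_force: [1.1, -0.0, 0.8]
grip_width: 0.997
```

```bash
python3 -c "
from rel import *
x,y=from_mould(-.015,0); rel(x,y,.07)"
```

```text
offset [130.2  20.8 -27.5] twist -0.37 | pos [ 0.5584 -0.0328  0.2002] mould [-0.0361 -0.0273] F [ 1.06 -0.05  0.79] g 0.997 t 1.85
```

Request:
send_rows([
  [0,20,-27],
  [35,20,-27],
  [70,20,-27],
  [105,20,-27],
  [128,20,-27],
], grip=[0,0,0,0,0], twist=[0,0,0,0,0])

```text
clock: 2.27
position: [0.5716, -0.0046, 0.0687]
ee_rot: [0.457, 0.54, -0.458, 0.539]
ft_force: [0.0, -0.0, -0.3]
grip_width: 1.004
```

Request:
send_rows([
  [0,0,0],
  [0,0,0],
  [0,0,0],
  [0,0,0],
  [0,0,0],
], grip=[255,255,255,255,255], twist=[0,0,0,0,0])

```text
clock: 2.68
position: [0.5742, -0.0046, 0.0738]
ee_rot: [0.458, 0.538, -0.457, 0.54]
ft_force: [0.8, 0.4, 0.1]
grip_width: 0.299
```

```bash
python3 -c "
from rel import *
x,y=from_mould(-.015,0); rel(x,y,.07)
p,d=shot('top');cv2.imwrite('pics/t1.png',cv2.resize(p[110:230,280:450],None,fx=4,fy=4))"
```

```text
offset [ 3.8  0.7 -2.2] twist -0.35 | pos [ 0.5742 -0.0046  0.0738] mould [-0.0157 -0.0022] F [0.83 0.38 0.06] g 0.299 t 2.68
```

View pics/t1.png

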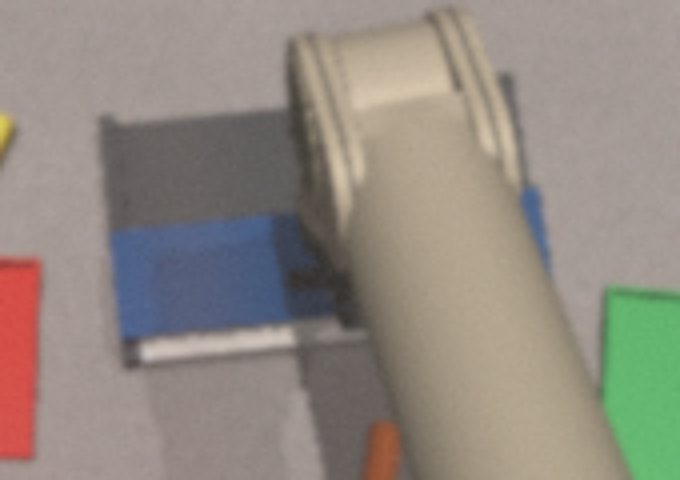

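The arm hides the handle around (300,280) in this crop, and the fingers may still be closing at a width of 0.30. I'll wait one more call.

Request:
send_rows([
  [0,0,0],
  [0,0,0],
  [0,0,0],
  [0,0,0],
  [0,0,0],
], grip=[255,255,255,255,255], twist=[0,0,0,0,0])

```text
clock: 3.15
position: [0.573, -0.0046, 0.0719]
ee_rot: [0.457, 0.539, -0.457, 0.539]
ft_force: [0.0, 0.0, 0.3]
grip_width: 0.002
```

```bash
python3 -c "
from rel import *
rel(.5745,-.0028,.07)
p,d=shot('side');np.savez('s1.npz',p=p,d=d);print(proj([[.5745,-.0028,.091],monitor.get_obs()['position']],'side'));cv2.imwrite('pics/s1.png',cv2.resize(p[140:260,300:460],None,fx=5,fy=5))"
```

```text
offset [ 1.9  1.7 -1.5] twist -0.34 | pos [ 0.573  -0.0046  0.0719] mould [-0.0168 -0.0019] F [0.04 0.04 0.32] g 0.002 t 3.15
[[367.61573886 193.49807564]
 [367.1838133  197.31755224]]
```

View pics/s1.png

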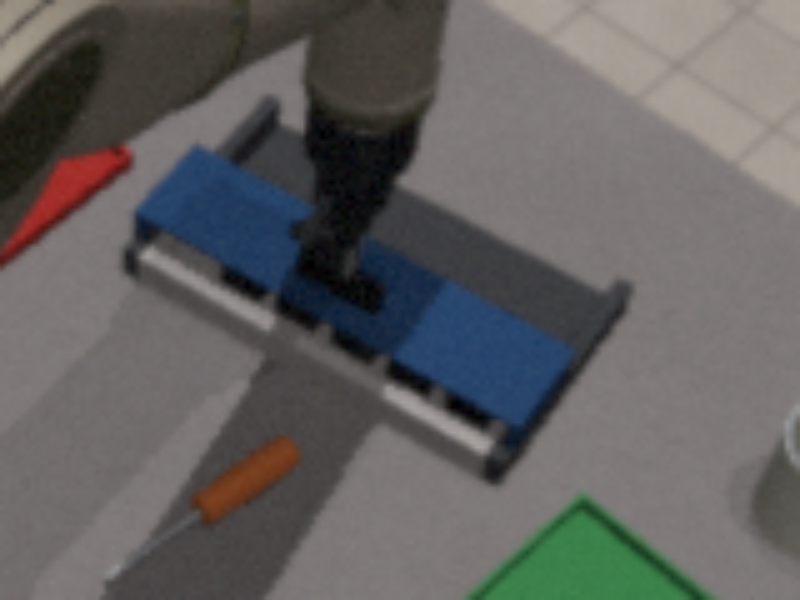

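Request:
send_rows([
  [0,5,0],
  [0,10,0],
  [0,15,0],
  [0,20,0],
  [0,25,0],
], grip=[255,255,255,255,255], twist=[0,0,0,0,0])

```text
clock: 3.62
position: [0.5983, -0.0003, 0.0718]
ee_rot: [0.457, 0.539, -0.457, 0.539]
ft_force: [0.5, -0.5, 0.3]
grip_width: -0.002
```

```bash
python3 -c "
from rel import *
rel(.5745,-.0028,.07)
p,d=shot('side');np.savez('s2.npz',p=p,d=d);print(proj([[.5745,-.0028,.091],monitor.get_obs()['position']],'side'));cv2.imwrite('pics/s2.png',cv2.resize(p[140:260,300:460],None,fx=5,fy=5))
p,d=shot('top');cv2.imwrite('pics/t2.png',cv2.resize(p[110:230,280:450],None,fx=4,fy=4))
"
```

```text
offset [  1.8 -23.9  -1.4] twist -0.34 | pos [ 5.983e-01 -3.000e-04  7.180e-02] mould [ 0.0088 -0.002 ] F [ 0.54 -0.5   0.3 ] g -0.002 t 3.62
[[367.61573886 193.49807564]
 [371.05918403 192.74275016]]
```

View pics/s2.png

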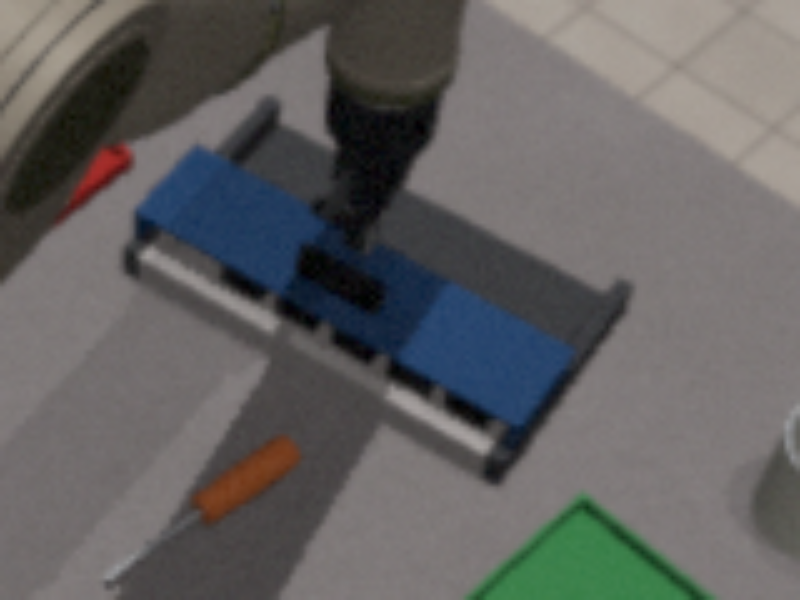

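View pics/t2.png

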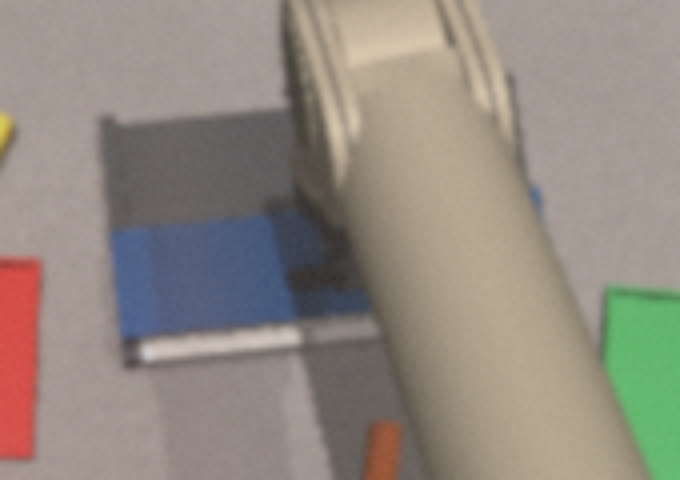

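```bash
python3 -c "
from rel import *
z=np.load('s2.npz');p,d=z['p'],z['d']
C=cloud(d,'side')
np.set_printoptions(linewidth=250)
s=C[180:204,362:382]
print('z');print((s[...,2]*1000).round().astype(int))
print('x');print((s[...,0]*1000).round().astype(int))
cv2.imwrite('pics/s2b.png',cv2.resize(p[165:215,345:400],None,fx=12,fy=12,interpolation=cv2.INTER_CUBIC))
"
```

```text
z
[[ 186  188  189  189  192  189  189  182  148  145  162  163  165  170  167  145    7    2    7    3]
 [ 190  192  190  185  187  188  184  181  182  147  145  158  157  163  140  141    5   13   14    1]
 [ 184  185  182  188  187  189  193  183  179  153  150  150  149  144  130    5    6    6    8   11]
 [  64   64  184  183  183  193  190  183  175  167  147  146  146  144  128    8    8    5 1227    0]
 [  64   63   67   64  190  184  184  182  169  165  161  140  135  128    8    8   10    4    5   11]
 [  61   64   60   66   60   65  177  170  164  152  146  126  125  122    7    5    8    4    9    7]
 [  63   64   60   64   66   64   63  118  157  149  148  123  119  113    7    7    6    8    3   12]
 [  68   69   63   64   57   65   65  107  121  120  121  117  119  106    6    9   13    9    8   10]
 [  67   61 1227   65   64   65   65  107  108  113  115  111  110  101   10    4    6    8    4    5]
 [  93   87   67   62   61   66   63   65  102  110  108  101  102   65   63   61    8    4   10    4]
 [  91   90   95   90   65   63   61   66   63   62   97  100   63  
[... 3149 characters left out ...]
  575  572  573  572  576  571  575  576  579  581  583  607  608  614  610  615]
 [ 565  565  569  571  573  572  572  573  572  579  576  579  576  578  583  603  605  607  607  613]
 [ 559  565  565  567  568  573  573  575  570  575  577  577  579  579  579  598  600  603  604  612]
 [ 554  561  561  565  567  568  572  575  576  576  575  576  576  578  585  594  597  595  602  607]
 [ 554  554  555  562  561  567  568  572  573  574  574  575  575  578  583  589  596  593  597  603]
 [ 552  553  555  554  557  565  565  565  572  571  575  578  579 -185  584  588  590  595  596  599]
 [ 557  562  552  553  555  559  562  561  565  570  574  576  576  580  586  585  585  588  591  597]]
```

View pics/s2b.png

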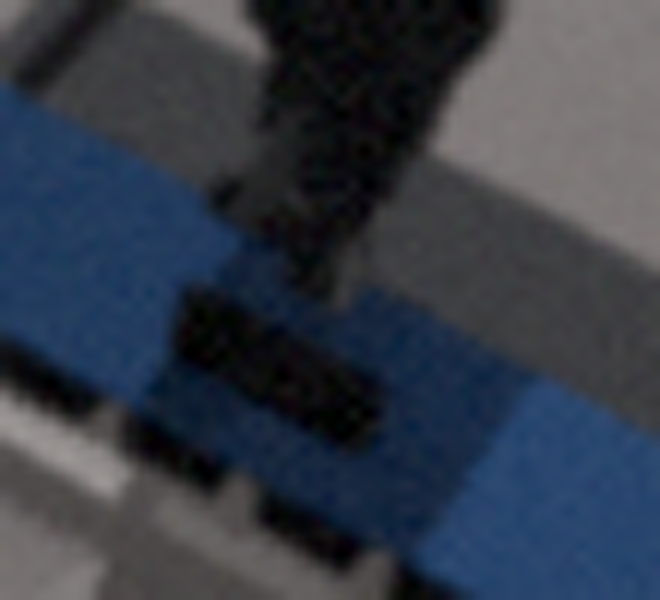

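```bash
python3 -c "
from rel import *
print(manip.tcp_to_grasp,[a for a in dir(manip) if a[0]!='_'])
z=np.load('s2.npz');p,d=z['p'],z['d']
C=cloud(d,'side')
s=C[180:192,368:378].reshape(-1,3); s=s[(s[:,2]>.095)&(s[:,2]<.125)]; i=np.argsort(s[:,2]); print(s[i][:14].round(3))
print(proj([[.5965,0,.0718],[.5965,0,.096]],'side'))
"
```

```text
0.0187 ['MotionError', 'hand_in', 'tcp_to_grasp']
[[ 0.594 -0.006  0.097]
 [ 0.595 -0.009  0.1  ]
 [ 0.597 -0.007  0.101]
 [ 0.606 -0.009  0.101]
 [ 0.589  0.     0.102]
 [ 0.599 -0.01   0.102]
 [ 0.606 -0.008  0.106]
 [ 0.586  0.003  0.107]
 [ 0.589  0.006  0.107]
 [ 0.589 -0.008  0.108]
 [ 0.588 -0.     0.108]
 [ 0.597 -0.011  0.11 ]
 [ 0.585 -0.007  0.11 ]
 [ 0.594 -0.008  0.111]]
[[370.57523309 193.11183747]
 [371.27147151 188.88870332]]
```

The depth image puts the shut fingertips at about z = 0.096, while the reported TCP is at 0.072. They closed just above the fin, whose top is at 0.091. So the real tips sit about 24 mm above the reported TCP. I'll open, move back over the fin and go about 20 mm deeper, watching the force.

Request:
send_rows([
  [0,0,0],
  [0,0,0],
  [0,0,0],
  [0,-12,0],
  [0,-24,-1],
], grip=[0,0,0,0,0], twist=[0,0,0,0,0])

```text
clock: 4.13
position: [0.5736, -0.0035, 0.0718]
ee_rot: [0.457, 0.539, -0.457, 0.539]
ft_force: [-0.8, -0.4, -0.1]
grip_width: 0.714
```

Request:
send_rows([
  [0,0,0],
  [5,0,0],
  [10,0,0],
  [15,0,0],
  [20,0,0],
], grip=[0,0,0,0,0], twist=[0,0,0,0,0])

```text
clock: 4.55
position: [0.574, -0.0033, 0.0511]
ee_rot: [0.457, 0.539, -0.457, 0.539]
ft_force: [-0.2, 0.2, -0.6]
grip_width: 0.999
```

Request:
send_rows([
  [0,0,0],
  [0,0,0],
  [0,0,0],
  [0,0,0],
  [0,0,0],
], grip=[150,255,255,255,255], twist=[0,0,0,0,0])

```text
clock: 4.97
position: [0.574, -0.0034, 0.0521]
ee_rot: [0.457, 0.539, -0.457, 0.539]
ft_force: [-0.0, -1.0, 0.3]
grip_width: 0.299
```

Request:
send_rows([
  [0,0,0],
  [0,0,0],
  [0,0,0],
  [0,0,0],
  [0,0,0],
], grip=[255,255,255,255,255], twist=[0,0,0,0,0])

```text
clock: 5.38
position: [0.5743, -0.0033, 0.0524]
ee_rot: [0.458, 0.539, -0.457, 0.54]
ft_force: [1.6, -0.1, 4.7]
grip_width: 0.127
```

```bash
python3 -c "
from rel import *
rel(.5745,-.0028,.07)"
```

```text
offset [-17.6   0.3  -0.5] twist -0.33 | pos [ 0.5743 -0.0033  0.0524] mould [-0.0153 -0.001 ] F [ 1.59 -0.1   4.73] g 0.127 t 5.38
```

Request:
send_rows([
  [-1,10,0],
  [-1,25,0],
  [-1,40,0],
  [-1,55,0],
  [-1,70,0],
], grip=[255,255,255,255,255], twist=[0,0,0,0,0])

```text
clock: 5.8
position: [0.6425, 0.0083, 0.0524]
ee_rot: [0.457, 0.54, -0.458, 0.539]
ft_force: [-3.2, 0.9, 3.0]
grip_width: 0.128
```

Request:
send_rows([
  [0,10,0],
  [0,18,0],
  [0,24,0],
  [0,28,0],
  [0,29,0],
], grip=[255,255,255,255,255], twist=[0,0,0,0,0])

```text
clock: 6.22
position: [0.6665, 0.0125, 0.0523]
ee_rot: [0.454, 0.542, -0.46, 0.537]
ft_force: [-31.5, -2.6, 22.4]
grip_width: 0.131
```

```bash
python3 -c "
from rel import *
rel(.5745,-.0028,.07)
p,d=shot('side');np.savez('s3.npz',p=p,d=d);cv2.imwrite('pics/s3.png',cv2.resize(p[130:260,290:460],None,fx=4.7,fy=4.6,interpolation=cv2.INTER_CUBIC))"
```

```text
offset [-16.5 -93.5  -0. ] twist -0.32 | pos [0.6665 0.0125 0.0523] mould [ 0.0782 -0.001 ] F [-31.46  -2.6   22.37] g 0.131 t 6.22
```

View pics/s3.png

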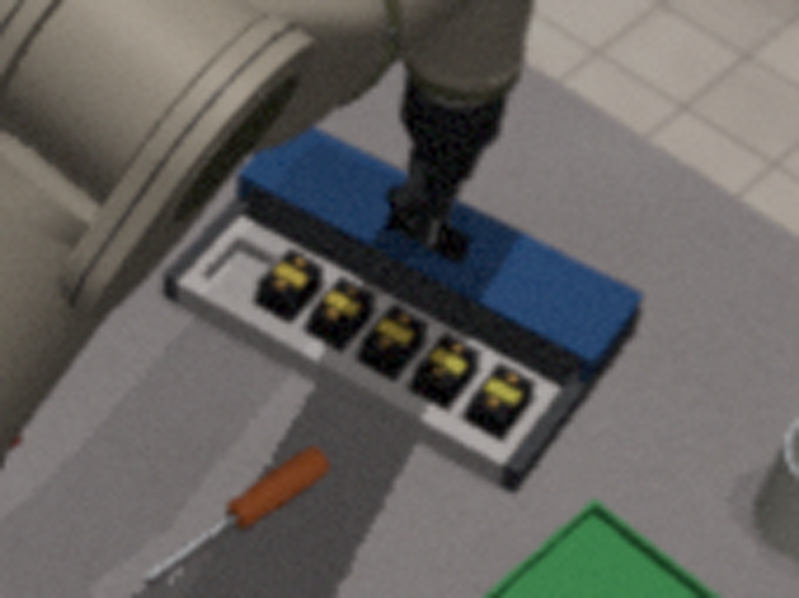

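Five chokes stand in the row, at crop (290,285) to (500,400), and the leftmost cavity (+y) is empty. The 31 N force says the cover is against its stop. I'll back off the push, release and check the opening.

Request:
send_rows([
  [0,-2,0],
  [0,-4,0],
  [-2,-4,0],
  [-2,-4,0],
  [-2,-4,0],
], grip=[255,255,0,0,0], twist=[0,0,0,0,0])

```text
clock: 6.68
position: [0.668, 0.0117, 0.0552]
ee_rot: [0.458, 0.539, -0.457, 0.539]
ft_force: [-0.6, -0.4, -0.3]
grip_width: 0.548
```

Request:
send_rows([
  [-10,0,0],
  [-40,0,0],
  [-80,0,0],
  [-120,0,0],
  [-150,0,0],
], grip=[0,0,0,0,0], twist=[0,0,0,0,0])

```text
clock: 7.1
position: [0.6682, 0.0123, 0.2095]
ee_rot: [0.458, 0.538, -0.456, 0.54]
ft_force: [1.1, 0.6, 0.0]
grip_width: 1.0
```

Request:
send_rows([
  [0,-40,0],
  [0,-80,0],
  [0,-80,40],
  [0,-80,80],
  [0,-80,120],
], grip=[0,0,0,0,0], twist=[0,0,0,0,0])

```text
clock: 7.52
position: [0.6078, -0.1207, 0.2066]
ee_rot: [0.457, 0.539, -0.457, 0.54]
ft_force: [1.4, 0.6, 1.0]
grip_width: 0.998
```

```bash
python3 -c "
from rel import *
rel(.5745,-.0028,.07)
p,d=shot('top');np.savez('t3.npz',p=p,d=d);cv2.imwrite('pics/t3.png',cv2.resize(p[100:230,280:450],None,fx=4.7,fy=4.6,interpolation=cv2.INTER_CUBIC))
p,d=shot('side');np.savez('s4.npz',p=p,d=d);cv2.imwrite('pics/s4.png',cv2.resize(p[130:260,290:460],None,fx=4.7,fy=4.6,interpolation=cv2.INTER_CUBIC))
C=cloud(d,'side'); m=(C[...,2]>.086)&(C[...,2]<.096); m[:160]=0;m[:,:350]=0;m[220:]=0;m[:,420:]=0
a=C[m]; e=np.array([to_mould(q) for q in a]); k=(abs(e[:,1])<.06)&(abs(e[:,0]-.08)<.04); print(k.sum(),np.percentile(e[k],[3,50,97],axis=0))
z=np.load('s2.npz');C=cloud(z['d'],'side'); m=(C[...,2]>.086)&(C[...,2]<.096); m[:185]=0;m[:,:350]=0;m[220:]=0;m[:,420:]=0
a=C[m]; e=np.array([to_mould(q) for q in a]); k=(abs(e[:,1])<.06)&(abs(e[:,0]+.015)<.02); print(k.sum(),np.percentile(e[k],[3,50,97],axis=0))
"
```

```text
offset [ 136.3  -13.6 -122. ] twist -0.26 | pos [ 0.6078 -0.1207  0.2066] mould [-0.0022 -0.1223] F [1.45 0.57 1.03] g 0.998 t 7.52
57 [[ 0.07048873 -0.03344588]
 [ 0.07582538 -0.00134813]
 [ 0.0833483   0.0315921 ]]
61 [[-0.02055514 -0.03373497]
 [-0.01464356 -0.00333476]
 [-0.00640371  0.03132111]]
```

View pics/t3.png

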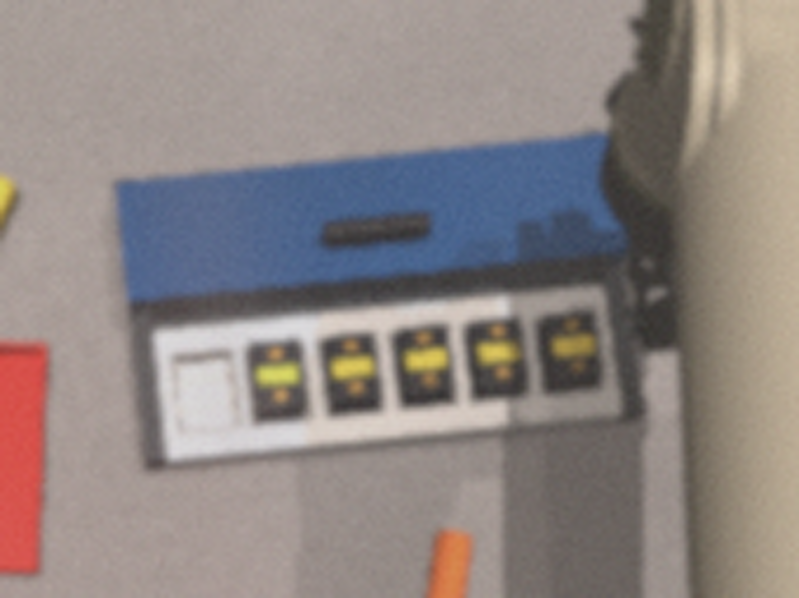

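View pics/s4.png

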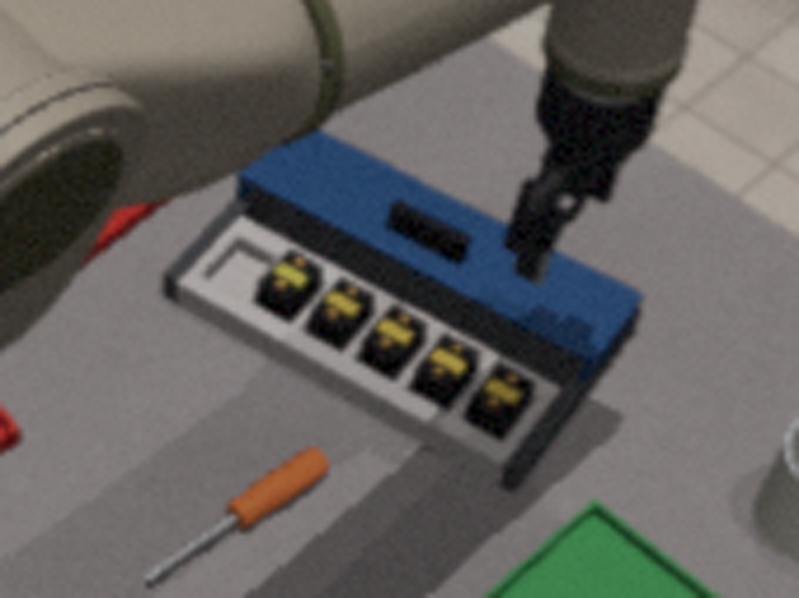

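```bash
python3 - <<'E'
from fit import *
from rel import *
z=np.load('t3.npz');p,d=z['p'],z['d']
hsv=cv2.cvtColor(p,cv2.COLOR_BGR2HSV).astype(int)
yel=((abs(hsv[...,0]-27)<12)&(hsv[...,1]>110)&(hsv[...,2]>100)).astype(np.uint8); yel[:165]=0;yel[200:]=0;yel[:,:325]=0;yel[:,425:]=0
n,l,s,c=cv2.connectedComponentsWithStats(yel)
for i in range(1,n):
    if s[i,4]>8:
        W=plane([c[i]],.052,'top')[0]; print(c[i].round(1),s[i,4],W.round(4),to_mould(W).round(4))
# cover
blu=((abs(hsv[...,0]-110)<12)&(hsv[...,1]>70)).astype(np.uint8);blu[:125]=0;blu[172:]=0;blu[:,:300]=0;blu[:,430:]=0
bc=cv2.morphologyEx(blu,cv2.MORPH_CLOSE,np.ones((11,11),np.uint8),borderValue=0)
x,r=fitrect(bc.astype(float),.063,(.084,.33),[.687,0.017,.17]); print('cover',x,r,to_mould(x))
C=cloud(d,'top')
for nm,cam in (('t3','top'),('s4','side')):
    z=np.load(nm+'.npz');C=cloud(z['d'],cam).reshape(-1,3)
    e=np.c_[(C[:,:2]-O)@np.array([[np.cos(YAW),-np.sin(YAW)],[np.sin(YAW),np.cos(YAW)]]),C[:,2]]
    k=(e[:,2]>.045)&(e[:,2]<.056)&(abs(e[:,1])<.145)&(abs(e[:,0])<.04)
    print(cam,'choke top x',np.percentile(e[k,0],[2,50,98]), 'zmed',np.median(e[k,2]))
    for y in (72,24,-24,-72,-120):
        kk=k&(abs(e[:,1]-y/1000)<.022); print(y,kk.sum(),np.percentile(e[kk,:2],[3,50,97],axis=0).round(4).tolist())
    k=(e[:,2]>.024)&(e[:,2]<.036)&(abs(e[:,1])<.12)&(abs(e[:,0])<.07); print('mould top x',np.percentile(e[k,0],[1,50,99]))
    k=(e[:,2]>.086)&(e[:,2]<.097)&(abs(e[:,1])<.04)&(abs(e[:,0]-.08)<.04); print('fin',np.percentile(e[k,:2],[2,50,98],axis=0).tolist())
E
```

```text
[370.2 177.6] 50 [ 0.5854 -0.0252  0.052 ] [-0.0082 -0.0244]
[401.3 174.7] 35 [ 0.6006 -0.1193  0.052 ] [-0.009  -0.1197]
[385.4 176.1] 37 [ 0.5931 -0.071   0.052 ] [-0.0083 -0.0708]
[354.4 179.7] 43 [0.5757 0.0224 0.052 ] [-0.0096  0.0242]
[338.7 180.9] 31 [0.569 0.07  0.052] [-0.0082  0.0722]
cover [0.67677878 0.01729583 0.17121765] 0.14120353792258047 [0.08911007 0.00204952]
top choke top x [-0.03263918 -0.00968063  0.01391923] zmed 0.051085032868270736
72 158 [[-0.0319, 0.0562], [-0.009, 0.0726], [0.0138, 0.0883]]
24 168 [[-0.0319, 0.0074], [-0.0089, 0.0229], [0.0133, 0.0393]]
-24 165 [[-0.0324, -0.0407], [-0.009, -0.0245], [0.0135, -0.0085]]
-72 164 [[-0.0321, -0.0879], [-0.0091, -0.0722], [0.0138, -0.0561]]
-120 162 [[-0.0325, -0.1367], [-0.0106, -0.1197], [0.0134, -0.1046]]
mould top x [-0.05403051 -0.02157006  0.036029  ]
fin [[0.0698538391561912, -0.03330171139051977], [0.07474114432346539, 5.728172876851159e-05], [0.08094840698034733, 0.032301406652353315]]
side choke top x [-0.03189294 -0.00827202  0.01705472] zmed 0.052134878222928546
72 90 [[-0.0309, 0.0551], [-0.0073, 0.0703], [0.017, 0.0877]]
24 98 [[-0.0301, 0.0069], [-0.0076, 0.0214], [0.0148, 0.0384]]
-24 97 [[-0.0312, -0.0421], [-0.0066, -0.0267], [0.0172, -0.0093]]
-72 106 [[-0.0326, -0.0899], [-0.0082, -0.0745], [0.0161, -0.0579]]
-120 108 [[-0.0311, -0.1382], [-0.0106, -0.1231], [0.016, -0.1059]]
mould top x [-0.05383874 -0.03115629  0.03934961]
fin [[0.07026167215719853, -0.03455111777360246], [0.07582538327670009, -0.001348127835129439], [0.08361058363958469, 0.031678542955762376]]
```

The chokes lie at x about -8.5 mm in my frame, so the cover began about 9 mm ajar. The mould origin moves by that much, and the cover is now about 98 mm open. Next I'll measure how far the tips really are from the reported TCP.

```bash
sed -i 's/^O=.*/O=np.array([.5893,.0002])+np.array([np.cos(.17),np.sin(.17)])*-.0087/' rel.py; python3 - <<'E'
from rel import *
z=np.load('s4.npz');C=cloud(z['d'],'side').reshape(-1,3)
o=monitor.get_obs();T=o['position'];R=Rn.from_quat(o['ee_rot']).as_matrix()
e=(C-T)@R
k=(abs(e[:,1])<.07)&(abs(e[:,2])<.03)&(e[:,0]<.03)&(e[:,0]>-.1)
a=e[k]; 
for lo in (-.07,-.05,-.035,-.02,0,.02,.035,.05):
    q=a[(a[:,1]>=lo)&(a[:,1]<lo+.018)]
    if len(q): print(lo,len(q),np.sort(q[:,0])[-6:].round(4))
rel(*from_mould(0,-.12),.06)
E
```

```text
Traceback (most recent call last):
  File "rel.py", line 8, in <module>
    def rel(x,y,z,yaw=YAW):
                      ^^^
NameError: name 'YAW' is not defined
```

```bash
sed -i 's/^O=.*/YAW=.17\n&/' rel.py; python3 - <<'E'
from rel import *
z=np.load('s4.npz');C=cloud(z['d'],'side').reshape(-1,3)
o=monitor.get_obs();T=o['position'];R=Rn.from_quat(o['ee_rot']).as_matrix()
e=(C-T)@R
k=(abs(e[:,1])<.07)&(abs(e[:,2])<.03)&(e[:,0]<.03)&(e[:,0]>-.1)
a=e[k]; 
for lo in (-.07,-.05,-.035,-.02,0,.02,.035,.05):
    q=a[(a[:,1]>=lo)&(a[:,1]<lo+.018)]
    if len(q): print(lo,len(q),np.sort(q[:,0])[-6:].round(4))
rel(*from_mould(0,-.12),.06)
E
```

```text
-0.07 42 [-0.0506 -0.0504 -0.05   -0.048  -0.0475 -0.0458]
-0.05 27 [-0.0448 -0.0442 -0.0408 -0.0402 -0.0393 -0.0373]
-0.035 3 [-0.0992 -0.098  -0.0974]
0.02 2 [-0.0984 -0.095 ]
0.035 34 [-0.0452 -0.0432 -0.0424 -0.0406 -0.0385 -0.0362]
0.05 2 [-0.0688 -0.0606]
offset [145.2  -5.4 -10.6] twist -0.95 | pos [ 0.608  -0.1286  0.2053] mould [ 0.0053 -0.1301] F [ 0.47 -1.   -0.34] g 1.0 t 7.62
```

```bash
cat > weigh.py <<'E'
from rel import *
import sys
def weigh(n=24):
    F=[];T=[]
    for i in range(n):
        viewer.camera('side'); o=monitor.get_obs(); F.append(o['ft_force']);T.append(o['tau'])
    F=np.array(F);T=np.array(T)
    print('F',F.mean(0).round(3),'se',(F.std(0)/n**.5).round(3),'tau',T.mean(0).round(3)[[1,3]],'se',(T.std(0)/n**.5).round(4)[[1,3]],'g',round(o['grip_width'],3),'t',o['clock'])
if __name__=='__main__': weigh(int(sys.argv[1]) if len(sys.argv)>1 else 24)
E
python3 weigh.py 30
```

```text
F [-0.009  0.087 -0.052] se [0.063 0.099 0.088] tau [-60.654 -38.63 ] se [0.0508 0.0317] g 1.001 t 9.1167
```

Request:
send_rows([
  [0,-6,-10],
  [25,-6,-10],
  [60,-6,-10],
  [100,-6,-10],
  [130,-6,-10],
], grip=[60,60,60,60,60], twist=[-1,-1,-1,-1,-1])

```text
clock: 9.53
position: [0.5998, -0.1105, 0.0724]
ee_rot: [0.452, 0.544, -0.453, 0.543]
ft_force: [0.2, -0.0, -0.2]
grip_width: 0.765
```

```bash
python3 -c "
from rel import *
p,d=shot('side');np.savez('s5.npz',p=p,d=d);cv2.imwrite('pics/s5.png',cv2.resize(p[130:260,330:480],None,fx=5,fy=4.6,interpolation=cv2.INTER_CUBIC))
rel(*from_mould(0,-.12),.006)
C=cloud(d,'side').reshape(-1,3)
o=monitor.get_obs();T=o['position'];R=Rn.from_quat(o['ee_rot']).as_matrix()
e=(C-T)@R
k=(abs(e[:,1])<.07)&(abs(e[:,2])<.03)&(e[:,0]<.0)&(e[:,0]>-.1)
a=e[k]
for lo in (-.07,-.05,-.035,-.02,0,.02,.035,.05):
    q=a[(a[:,1]>=lo)&(a[:,1]<lo+.018)]
    if len(q): print(lo,len(q),np.sort(q[:,0])[-6:].round(4))
"
```

```text
offset [60.5  3.3 10.2] twist 0.67 | pos [ 0.5965 -0.1102  0.0665] mould [-0.0029 -0.11  ] F [-3.38 -0.44 -5.97] g 0.765 t 9.58
-0.07 25 [-0.0879 -0.0876 -0.0859 -0.0842 -0.0829 -0.0804]
-0.05 33 [-0.0465 -0.0456 -0.0427 -0.0387 -0.038  -0.0344]
-0.035 14 [-0.0516 -0.0506 -0.0468 -0.0405 -0.038  -0.0344]
0.02 15 [-0.0537 -0.0534 -0.0503 -0.0445 -0.0427 -0.0399]
0.035 18 [-0.0449 -0.0427 -0.0422 -0.0399 -0.0387 -0.0347]
0.05 6 [-0.0014 -0.0013 -0.0011 -0.0004 -0.0004 -0.0001]
```

View pics/s5.png

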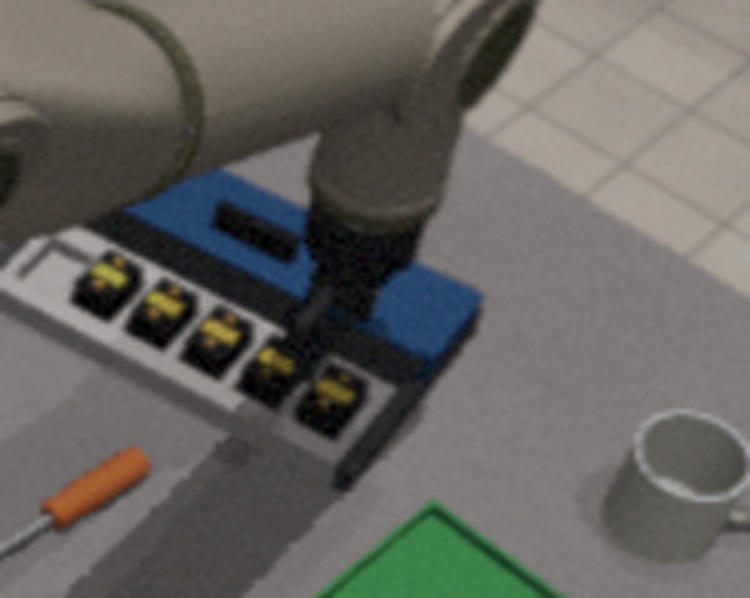

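Request:
send_rows([
  [0,3,10],
  [0,3,10],
  [0,3,10],
  [0,3,10],
  [0,3,10],
], grip=[60,60,60,60,60], twist=[0.7,0.7,0.7,0.7,0.7])

```text
clock: 10.0
position: [0.6066, -0.1198, 0.0769]
ee_rot: [0.456, 0.54, -0.455, 0.541]
ft_force: [-0.9, -0.5, -0.2]
grip_width: 0.767
```

```bash
python3 -c "
from rel import *
p,d=shot('side');np.savez('s5.npz',p=p,d=d);cv2.imwrite('pics/s6.png',cv2.resize(p[130:260,330:480],None,fx=5,fy=4.6,interpolation=cv2.INTER_CUBIC))
rel(*from_mould(0,-.12),.006)
print(proj([[*from_mould(.0,-.12),.1],[*from_mould(0,-.12),.052]],'side'))
"
```

```text
offset [70.4 -5.3 -1.1] twist -0.03 | pos [ 0.6063 -0.1197  0.0764] mould [ 0.0051 -0.1211] F [0.   0.44 0.11] g 0.766 t 10.05
[[398.10632752 206.83065246]
 [395.99651001 214.94256016]]
```

View pics/s6.png

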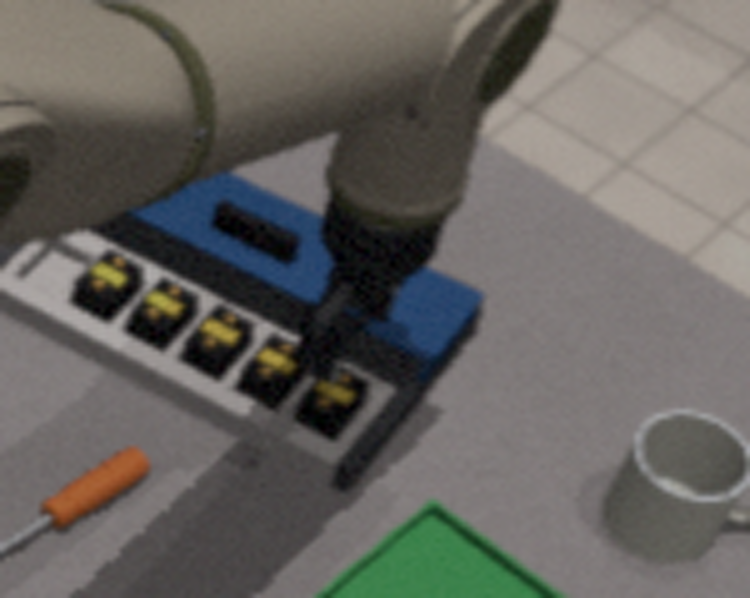

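Request:
send_rows([
  [5,-5,-1],
  [20,-5,-1],
  [35,-5,-1],
  [50,-5,-1],
  [50,-5,-1],
], grip=[60,60,60,60,60], twist=[0,0,0,0,0])

```text
clock: 10.47
position: [0.598, -0.1194, 0.022]
ee_rot: [0.455, 0.542, -0.457, 0.539]
ft_force: [-0.0, 0.7, -1.0]
grip_width: 0.766
```

```bash
python3 -c "
from rel import *
p,d=shot('side');np.savez('s5.npz',p=p,d=d);cv2.imwrite('pics/s7.png',cv2.resize(p[150:240,350:460],None,fx=7,fy=6.6,interpolation=cv2.INTER_CUBIC))
rel(*from_mould(0,-.12),.006)
"
```

```text
offset [17.6  2.1  0.5] twist -0.03 | pos [ 0.5989 -0.1194  0.0236] mould [-0.0021 -0.1195] F [0.4  0.14 1.36] g 0.765 t 10.52
```

View pics/s7.png

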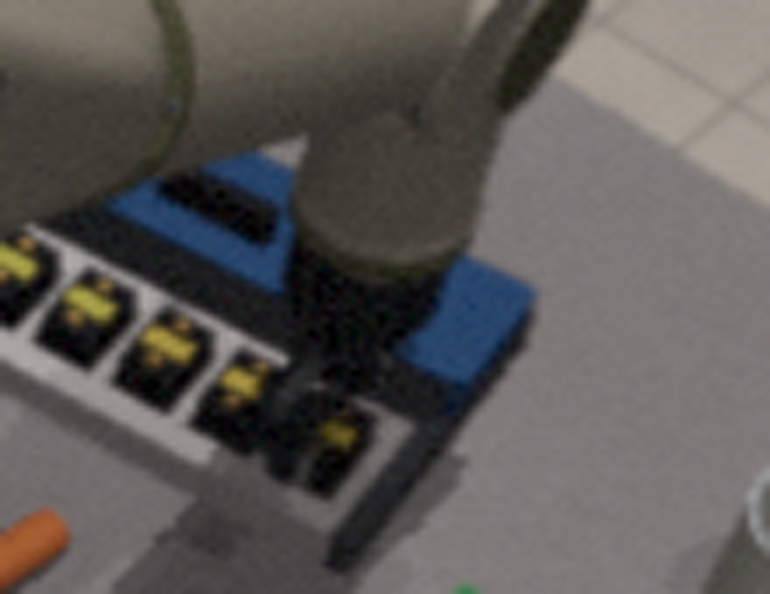

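Request:
send_rows([
  [6,2,0],
  [12,2,0],
  [18,2,0],
  [18,2,0],
  [18,2,0],
], grip=[60,60,60,60,60], twist=[0,0,0,0,0], newtons=60)

```text
clock: 10.93
position: [0.6022, -0.1192, 0.0067]
ee_rot: [0.456, 0.541, -0.456, 0.54]
ft_force: [-0.4, -0.5, 0.3]
grip_width: 0.763
```

Request:
send_rows([
  [0,0,0],
  [0,0,0],
  [0,0,0],
  [0,0,0],
  [0,0,0],
], grip=[255,255,255,255,255], twist=[0,0,0,0,0])

```text
clock: 11.35
position: [0.6027, -0.1193, 0.0076]
ee_rot: [0.456, 0.54, -0.456, 0.541]
ft_force: [-1.7, -0.5, 6.4]
grip_width: 0.546
```

Request:
send_rows([
  [-8,0,0],
  [-25,0,0],
  [-50,0,0],
  [-80,0,0],
  [-90,0,0],
], grip=[255,255,255,255,255], twist=[0,0,0,0,0])

```text
clock: 11.77
position: [0.6039, -0.1193, 0.1009]
ee_rot: [0.457, 0.539, -0.455, 0.542]
ft_force: [1.1, -0.2, -3.1]
grip_width: 0.55
```

```bash
python3 -c "
from weigh import *
weigh(4);weigh(30)
rel(*from_mould(0,-.12),.1)
p,d=shot('side');cv2.imwrite('pics/s8.png',cv2.resize(p[130:260,330:480],None,fx=5,fy=4.6,interpolation=cv2.INTER_CUBIC))
"
```

```text
F [ 0.523  0.229 -4.37 ] se [0.359 0.079 0.664] tau [-65.325 -37.687] se [2.0141 1.427 ] g 0.545 t 11.9667
F [-0.315 -0.079 -4.218] se [0.088 0.075 0.069] tau [-65.225 -37.688] se [0.0725 0.0397] g 0.551 t 13.4667
offset [-3.1 -1.3 -0. ] twist -0.05 | pos [ 0.6023 -0.1193  0.0969] mould [ 0.0013 -0.12  ] F [-0.73  0.29 -3.77] g 0.551 t 13.47
```

View pics/s8.png

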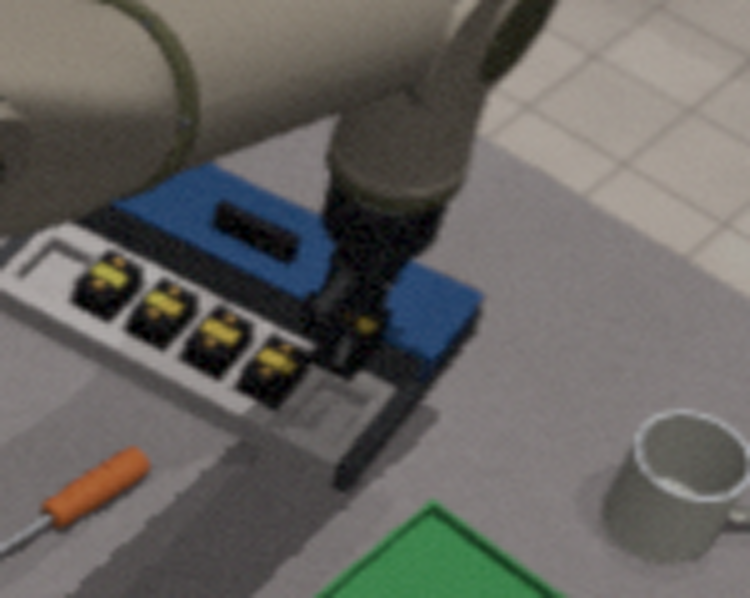

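Choke A weighs 4.2 N, about 425 g, so it goes in the green tray.

```bash
python3 -c "
from rel import *
rel(.553,-.351,.1)"
```

```text
offset [ -3.1 -87.7 220.1] twist -0.04 | pos [ 0.6023 -0.1193  0.0969] mould [ 0.0013 -0.12  ] F [ 0.09 -0.61 -4.77] g 0.546 t 13.52
```

Request:
send_rows([
  [-3,-12,30],
  [-3,-26,65],
  [-3,-40,100],
  [-3,-54,135],
  [-3,-68,170],
], grip=[255,255,255,255,255], twist=[0,0,0,0,0])

```text
clock: 13.93
position: [0.5634, -0.3001, 0.1001]
ee_rot: [0.456, 0.54, -0.456, 0.541]
ft_force: [1.0, -0.8, -4.6]
grip_width: 0.543
```

Request:
send_rows([
  [0,-12,30],
  [0,-20,50],
  [0,-20,50],
  [20,-20,50],
  [50,-20,50],
], grip=[255,255,255,255,255], twist=[0,0,0,0,0])

```text
clock: 14.35
position: [0.5548, -0.3523, 0.0526]
ee_rot: [0.457, 0.538, -0.456, 0.542]
ft_force: [1.0, 0.4, -4.7]
grip_width: 0.546
```

Request:
send_rows([
  [15,0,0],
  [30,0,0],
  [40,0,0],
  [40,0,0],
  [40,0,0],
], grip=[255,255,255,255,255], twist=[0,0,0,0,0])

```text
clock: 14.77
position: [0.5528, -0.3507, 0.01]
ee_rot: [0.456, 0.541, -0.456, 0.54]
ft_force: [0.7, -0.2, -3.2]
grip_width: 0.548
```

```bash
python3 -c "
from weigh import *
rel(.553,-.351,.001)
p,d=shot('side');cv2.imwrite('pics/s9.png',cv2.resize(p[190:310,350:500],None,fx=5,fy=5,interpolation=cv2.INTER_CUBIC))
"
```

```text
offset [9.  0.2 0.3] twist -0.03 | pos [ 0.5528 -0.3507  0.01  ] mould [-0.0867 -0.3397] F [ 0.7  -0.19 -3.17] g 0.548 t 14.77
```

View pics/s9.png

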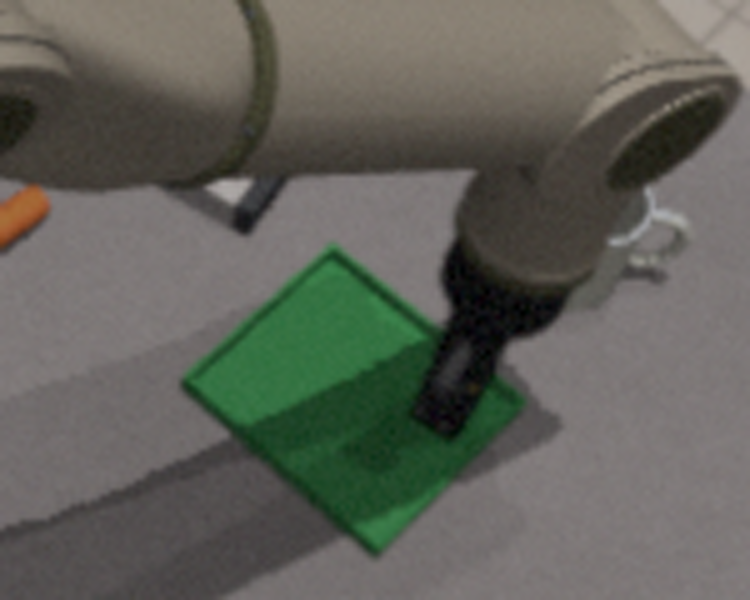

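The choke hangs over the upper-right part of the green tray, at crop (440,410). I'll lower it and release.

Request:
send_rows([
  [4,0,0],
  [7,0,0],
  [9,0,0],
  [9,0,0],
  [9,0,0],
], grip=[255,255,255,255,255], twist=[0,0,0,0,0])

```text
clock: 15.23
position: [0.5526, -0.351, 0.0009]
ee_rot: [0.456, 0.54, -0.456, 0.54]
ft_force: [1.0, -0.7, -4.2]
grip_width: 0.546
```

Request:
send_rows([
  [0,0,0],
  [0,0,0],
  [0,0,0],
  [0,0,0],
  [0,0,0],
], grip=[60,60,60,60,60], twist=[0,0,0,0,0])

```text
clock: 15.65
position: [0.5529, -0.3511, 0.0013]
ee_rot: [0.456, 0.54, -0.456, 0.541]
ft_force: [-0.3, -0.2, 0.4]
grip_width: 0.768
```

Request:
send_rows([
  [-10,0,0],
  [-40,0,0],
  [-80,0,0],
  [-110,0,0],
  [-120,0,0],
], grip=[60,60,60,60,60], twist=[0,0,0,0,0])

```text
clock: 16.07
position: [0.5551, -0.3519, 0.1276]
ee_rot: [0.456, 0.538, -0.455, 0.543]
ft_force: [1.6, 0.1, 1.1]
grip_width: 0.766
```

```bash
python3 -c "
from weigh import *
rel(*from_mould(0,-.072),.12)
p,d=shot('side');cv2.imwrite('pics/s10.png',cv2.resize(p[170:310,330:500],None,fx=4.6,fy=4.2,interpolation=cv2.INTER_CUBIC))
C=cloud(d,'side').reshape(-1,3);k=(abs(C[:,0]-.553)<.035)&(abs(C[:,1]+.351)<.03)&(C[:,2]>.02)&(C[:,2]<.07);a=C[k];t=a[a[:,2]>.039];print(len(a),np.percentile(t,[5,50,95],axis=0).round(4).tolist())
"
```

```text
offset [   6.7   84.4 -269.3] twist -0.03 | pos [ 0.5551 -0.3519  0.1276] mould [-0.0846 -0.3412] F [1.64 0.12 1.11] g 0.766 t 16.07
176 [[0.5274, -0.3677, 0.0401], [0.5489, -0.3511, 0.0441], [0.5721, -0.3356, 0.0488]]
```

View pics/s10.png

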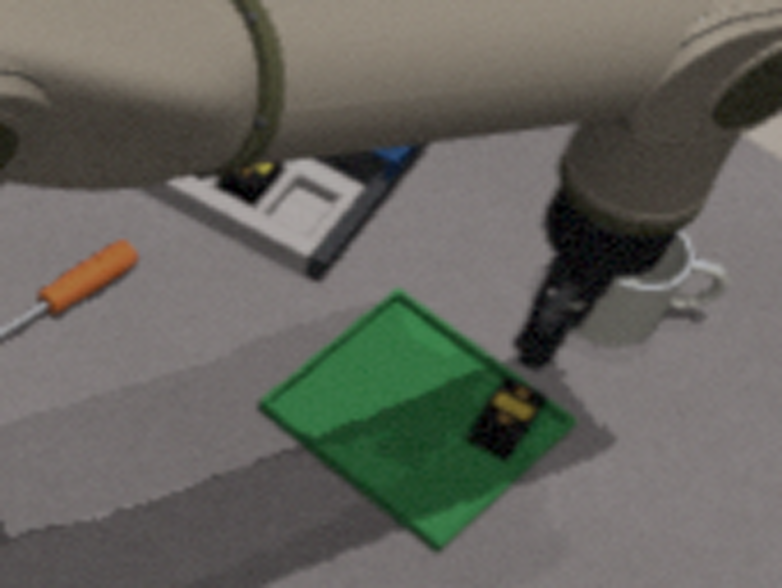

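Choke A lies flat in the green tray at crop (508,420), with its top at 44 mm. Next is the one at y = -72.

Request:
send_rows([
  [0,10,-30],
  [0,22,-68],
  [0,34,-106],
  [0,46,-144],
  [0,58,-182],
], grip=[60,60,60,60,60], twist=[0,0,0,0,0])

```text
clock: 16.53
position: [0.5789, -0.16, 0.121]
ee_rot: [0.456, 0.54, -0.456, 0.54]
ft_force: [0.8, 0.4, 0.6]
grip_width: 0.764
```

Request:
send_rows([
  [0,12,-38],
  [0,22,-70],
  [0,28,-86],
  [0,28,-86],
  [0,28,-86],
], grip=[60,60,60,60,60], twist=[0,0,0,0,0])

```text
clock: 16.95
position: [0.5922, -0.0713, 0.1209]
ee_rot: [0.455, 0.541, -0.455, 0.541]
ft_force: [1.5, -1.0, -1.0]
grip_width: 0.763
```

```bash
python3 -c "
from weigh import *
rel(*from_mould(0,-.072),.0067)
p,d=shot('side');cv2.imwrite('pics/s11.png',cv2.resize(p[130:250,300:450],None,fx=5,fy=5,interpolation=cv2.INTER_CUBIC))
rel(*from_mould(0,-.072),.0067)
"
```

```text
offset [114.2   0.5   1. ] twist 0.09 | pos [ 0.5922 -0.0713  0.1209] mould [-0.0005 -0.0709] F [ 1.49 -1.02 -1.  ] g 0.763 t 16.95
offset [114.1   1.   -0.7] twist -0.04 | pos [ 0.5921 -0.073   0.1208] mould [-0.001  -0.0726] F [-0.55 -0.99 -0.44] g 0.764 t 17.0
```

View pics/s11.png

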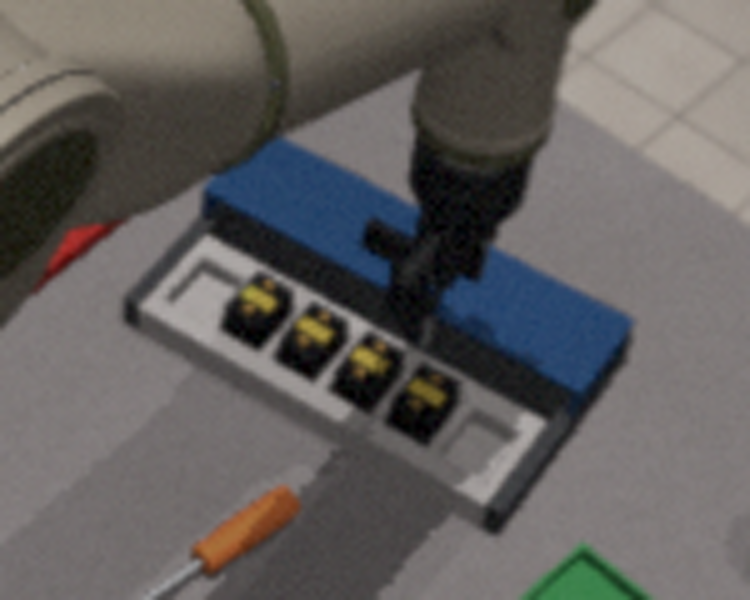

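Request:
send_rows([
  [15,1,0],
  [45,1,0],
  [75,1,0],
  [100,1,0],
  [114,1,0],
], grip=[60,60,60,60,60], twist=[0,0,0,0,0])

```text
clock: 17.42
position: [0.5912, -0.0744, 0.0037]
ee_rot: [0.456, 0.541, -0.458, 0.539]
ft_force: [0.3, -0.4, -0.1]
grip_width: 0.768
```

Request:
send_rows([
  [0,0,0],
  [0,0,0],
  [0,0,0],
  [0,0,0],
  [0,0,0],
], grip=[60,255,255,255,255], twist=[0,0,0,0,0])

```text
clock: 17.83
position: [0.5944, -0.0726, 0.0086]
ee_rot: [0.456, 0.54, -0.456, 0.541]
ft_force: [0.3, 0.1, 4.6]
grip_width: 0.548
```

Request:
send_rows([
  [0,0,0],
  [-8,0,0],
  [-30,0,0],
  [-60,0,0],
  [-90,0,0],
], grip=[255,255,255,255,255], twist=[0,0,0,0,0])

```text
clock: 18.25
position: [0.5923, -0.0718, 0.0978]
ee_rot: [0.455, 0.541, -0.456, 0.54]
ft_force: [1.2, -0.9, -2.6]
grip_width: 0.547
```

```bash
python3 -c "
from weigh import *
weigh(4);weigh(30)
rel(.553,-.301,.01)
"
```

```text
F [ 0.834 -0.048 -1.902] se [0.769 0.17  1.367] tau [-57.336 -33.787] se [5.132  3.7807] g 0.544 t 18.45
F [ 0.11   0.053 -3.308] se [0.108 0.111 0.108] tau [-61.946 -37.112] se [0.0961 0.0615] g 0.547 t 19.95
offset [ 86.9 -78.2 218.8] twist -0.04 | pos [ 0.5933 -0.0722  0.0969] mould [ 0.0004 -0.072 ] F [ 0.89 -0.28 -3.24] g 0.547 t 19.95
```

Choke B weighs 3.3 N, about 335 g, so it goes in the green tray too.

Request:
send_rows([
  [0,-12,30],
  [0,-26,68],
  [0,-40,106],
  [0,-54,144],
  [0,-68,182],
], grip=[255,255,255,255,255], twist=[0,0,0,0,0])

```text
clock: 20.37
position: [0.5563, -0.2649, 0.0971]
ee_rot: [0.456, 0.54, -0.456, 0.541]
ft_force: [0.8, -0.4, -2.4]
grip_width: 0.546
```

Request:
send_rows([
  [0,-10,30],
  [0,-10,37],
  [20,-10,37],
  [55,-10,37],
  [87,-10,37],
], grip=[255,255,255,255,255], twist=[0,0,0,0,0])

```text
clock: 20.78
position: [0.5539, -0.3015, 0.0095]
ee_rot: [0.456, 0.54, -0.456, 0.541]
ft_force: [-0.6, -0.2, -3.8]
grip_width: 0.548
```

Request:
send_rows([
  [0,0,0],
  [4,0,0],
  [8,0,0],
  [9,0,0],
  [9,0,0],
], grip=[255,255,255,255,255], twist=[0,0,0,0,0])

```text
clock: 21.2
position: [0.5543, -0.3015, 0.0025]
ee_rot: [0.456, 0.54, -0.456, 0.541]
ft_force: [0.1, -0.0, -1.7]
grip_width: 0.547
```

```bash
python3 -c "
from weigh import *
rel(.553,-.301,.001)
"
```

```text
offset [ 1.5 -1.2 -0.7] twist -0.04 | pos [ 0.5543 -0.3015  0.0025] mould [-0.0769 -0.2915] F [ 0.14 -0.01 -1.72] g 0.547 t 21.2
```

Request:
send_rows([
  [0,0,0],
  [0,0,0],
  [0,0,0],
  [0,0,0],
  [0,0,0],
], grip=[60,60,60,60,60], twist=[0,0,0,0,0])

```text
clock: 21.62
position: [0.5535, -0.3012, 0.0013]
ee_rot: [0.456, 0.54, -0.456, 0.541]
ft_force: [-0.6, 0.5, 0.3]
grip_width: 0.764
```

Request:
send_rows([
  [-10,0,0],
  [-40,0,0],
  [-80,0,0],
  [-118,0,0],
  [-118,10,-30],
], grip=[60,60,60,60,60], twist=[0,0,0,0,0])

```text
clock: 22.03
position: [0.56, -0.278, 0.1278]
ee_rot: [0.458, 0.534, -0.458, 0.543]
ft_force: [1.6, -1.1, 0.9]
grip_width: 0.764
```

Request:
send_rows([
  [0,10,-38],
  [0,20,-76],
  [0,30,-114],
  [0,40,-152],
  [0,50,-190],
], grip=[60,60,60,60,60], twist=[0,0,0,0,0])

```text
clock: 22.45
position: [0.5753, -0.0724, 0.12]
ee_rot: [0.456, 0.54, -0.456, 0.541]
ft_force: [0.6, 0.6, 0.4]
grip_width: 0.762
```

```bash
python3 -c "
from weigh import *
viewer.camera('top');viewer.camera('top')
p,d=shot('side');cv2.imwrite('pics/s12.png',cv2.resize(p[130:310,310:500],None,fx=4.1,fy=3.3,interpolation=cv2.INTER_CUBIC))
rel(*from_mould(0,-.024),.0065)
"
```

```text
offset [113.7  16.5 -42.6] twist 0.34 | pos [ 0.5758 -0.0698  0.1201] mould [-0.0164 -0.0667] F [-0.13 -0.63  0.29] g 0.764 t 22.6
```

View pics/s12.png

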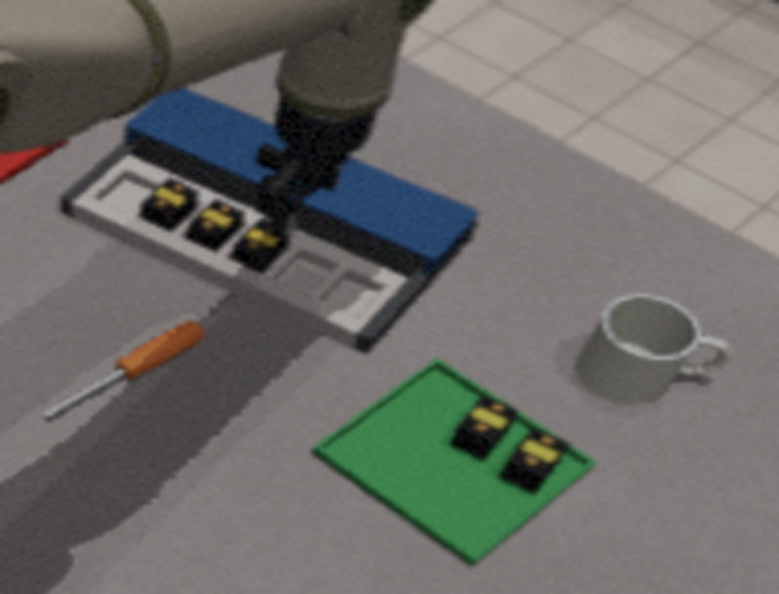

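Two chokes lie flat in the green tray at (485,428) and (535,460), and three remain in the mould. Next is y = -24.

Request:
send_rows([
  [0,10,-25],
  [0,16,-42],
  [0,16,-42],
  [30,16,-42],
  [60,16,-42],
], grip=[60,60,60,60,60], twist=[0,0,0,0,0])

```text
clock: 23.02
position: [0.5857, -0.0315, 0.0602]
ee_rot: [0.457, 0.539, -0.456, 0.542]
ft_force: [0.2, -1.2, -0.5]
grip_width: 0.766
```

```bash
python3 -c "
from weigh import *
viewer.camera('top');viewer.camera('top');
rel(*from_mould(0,-.024),.0065)
"
```

```text
offset [48.5  5.3 -6.1] twist -0.12 | pos [ 0.581  -0.0319  0.0551] mould [-0.0049 -0.0302] F [-1.05 -0.7  -1.63] g 0.765 t 23.12
```

Request:
send_rows([
  [0,3,-5],
  [0,3,-5],
  [0,3,-5],
  [0,3,-5],
  [0,3,-5],
], grip=[60,60,60,60,60], twist=[0,0,0,0,0])

```text
clock: 23.53
position: [0.5868, -0.0249, 0.0601]
ee_rot: [0.456, 0.54, -0.456, 0.541]
ft_force: [0.6, -0.0, -0.0]
grip_width: 0.765
```

```bash
python3 -c "
from weigh import *
rel(*from_mould(0,-.024),.0065)
"
```

```text
offset [53.6 -2.1 -0.3] twist -0.05 | pos [ 0.5868 -0.0249  0.0601] mould [ 0.002  -0.0243] F [ 0.55 -0.05 -0.02] g 0.765 t 23.53
```

Request:
send_rows([
  [12,-2,0],
  [25,-2,0],
  [40,-2,0],
  [53,-2,0],
  [53,-2,0],
], grip=[60,60,60,60,60], twist=[0,0,0,0,0])

```text
clock: 23.95
position: [0.5824, -0.0251, 0.0026]
ee_rot: [0.455, 0.542, -0.457, 0.539]
ft_force: [-0.8, -1.2, -1.0]
grip_width: 0.769
```

Request:
send_rows([
  [0,0,0],
  [0,0,0],
  [0,0,0],
  [0,0,0],
  [0,0,0],
], grip=[60,255,255,255,255], twist=[0,0,0,0,0])

```text
clock: 24.37
position: [0.5851, -0.0249, 0.007]
ee_rot: [0.456, 0.54, -0.455, 0.541]
ft_force: [0.6, 1.1, 4.6]
grip_width: 0.55
```

Request:
send_rows([
  [0,0,0],
  [-8,0,0],
  [-30,0,0],
  [-60,0,0],
  [-90,0,0],
], grip=[255,255,255,255,255], twist=[0,0,0,0,0])

```text
clock: 24.78
position: [0.5827, -0.0251, 0.0958]
ee_rot: [0.455, 0.541, -0.457, 0.54]
ft_force: [1.4, -0.7, -2.4]
grip_width: 0.548
```

```bash
python3 -c "
from weigh import *
weigh(8);weigh(30)
rel(.553,-.251,.01)
rel(.545,.255,.01)
"
```

```text
F [ 0.535  0.103 -2.945] se [0.459 0.162 0.811] tau [-58.207 -35.691] se [2.6459 1.9773] g 0.545 t 25.1833
F [-0.03  -0.114 -3.405] se [0.092 0.088 0.075] tau [-59.575 -36.859] se [0.0125 0.0099] g 0.548 t 26.6833
offset [ 86.  -68.8 217.5] twist -0.04 | pos [ 0.5842 -0.025   0.0959] mould [-0.0006 -0.024 ] F [ 0.22  0.2  -3.55] g 0.548 t 26.68
offset [  85.9    8.5 -282.6] twist -0.04 | pos [ 0.5842 -0.025   0.0959] mould [-0.0006 -0.024 ] F [ 0.22  0.2  -3.55] g 0.548 t 26.68
```

Choke C weighs 3.4 N, about 345 g: green.

Request:
send_rows([
  [0,-10,30],
  [0,-22,68],
  [0,-34,106],
  [0,-46,144],
  [0,-58,182],
], grip=[255,255,255,255,255], twist=[0,0,0,0,0])

```text
clock: 27.1
position: [0.5572, -0.216, 0.0961]
ee_rot: [0.456, 0.54, -0.456, 0.541]
ft_force: [0.4, -0.1, -2.4]
grip_width: 0.547
```

Request:
send_rows([
  [0,-10,30],
  [0,-11,35],
  [20,-11,35],
  [55,-11,35],
  [86,-11,35],
], grip=[255,255,255,255,255], twist=[0,0,0,0,0])

```text
clock: 27.52
position: [0.5533, -0.2508, 0.0094]
ee_rot: [0.456, 0.54, -0.456, 0.541]
ft_force: [-0.4, -0.4, -4.4]
grip_width: 0.546
```

Request:
send_rows([
  [0,0,0],
  [4,0,0],
  [8,0,0],
  [10,0,0],
  [10,0,0],
], grip=[255,255,255,255,255], twist=[0,0,0,0,0])

```text
clock: 27.93
position: [0.5536, -0.2508, 0.0012]
ee_rot: [0.456, 0.54, -0.456, 0.541]
ft_force: [0.4, 0.5, -3.4]
grip_width: 0.547
```

```bash
python3 -c "
from weigh import *
rel(.553,-.251,.000)
"
```

```text
offset [ 1.2 -0.6  0.1] twist -0.04 | pos [ 0.5536 -0.2508  0.0012] mould [-0.0689 -0.2413] F [ 0.38  0.51 -3.38] g 0.547 t 27.93
```

Request:
send_rows([
  [1,0,0],
  [2,0,0],
  [2,0,0],
  [2,0,0],
  [2,0,0],
], grip=[255,255,60,60,60], twist=[0,0,0,0,0])

```text
clock: 28.35
position: [0.5531, -0.2506, -0.0016]
ee_rot: [0.456, 0.54, -0.456, 0.541]
ft_force: [0.7, -0.2, 0.8]
grip_width: 0.765
```

Request:
send_rows([
  [0,0,0],
  [-10,0,0],
  [-45,0,0],
  [-85,0,0],
  [-120,0,0],
], grip=[60,60,60,60,60], twist=[0,0,0,0,0])

```text
clock: 28.77
position: [0.5528, -0.2502, 0.1206]
ee_rot: [0.456, 0.54, -0.456, 0.541]
ft_force: [1.0, 0.3, 0.0]
grip_width: 0.767
```

Request:
send_rows([
  [0,10,-38],
  [0,20,-76],
  [0,30,-114],
  [0,40,-152],
  [0,50,-190],
], grip=[60,60,60,60,60], twist=[0,0,0,0,0])

```text
clock: 29.18
position: [0.57, -0.0531, 0.119]
ee_rot: [0.456, 0.54, -0.456, 0.541]
ft_force: [1.1, -0.6, 0.2]
grip_width: 0.767
```

Request:
send_rows([
  [0,10,-38],
  [0,19,-75],
  [0,19,-75],
  [0,19,-75],
  [0,19,-75],
], grip=[60,60,60,60,60], twist=[0,0,0,0,0])

```text
clock: 29.6
position: [0.5762, 0.0218, 0.1184]
ee_rot: [0.456, 0.54, -0.456, 0.541]
ft_force: [-0.9, -0.7, -0.3]
grip_width: 0.764
```

```bash
python3 -c "
from weigh import *
p,d=shot('side');cv2.imwrite('pics/s13.png',cv2.resize(p[130:310,310:500],None,fx=4.1,fy=3.3,interpolation=cv2.INTER_CUBIC))
rel(*from_mould(0,.024),.0065)
"
```

```text
offset [111.8   0.6  -1.5] twist -0.12 | pos [0.5762 0.0209 0.1183] mould [-0.0007  0.0226] F [0.26 0.03 0.44] g 0.767 t 29.65
```

View pics/s13.png

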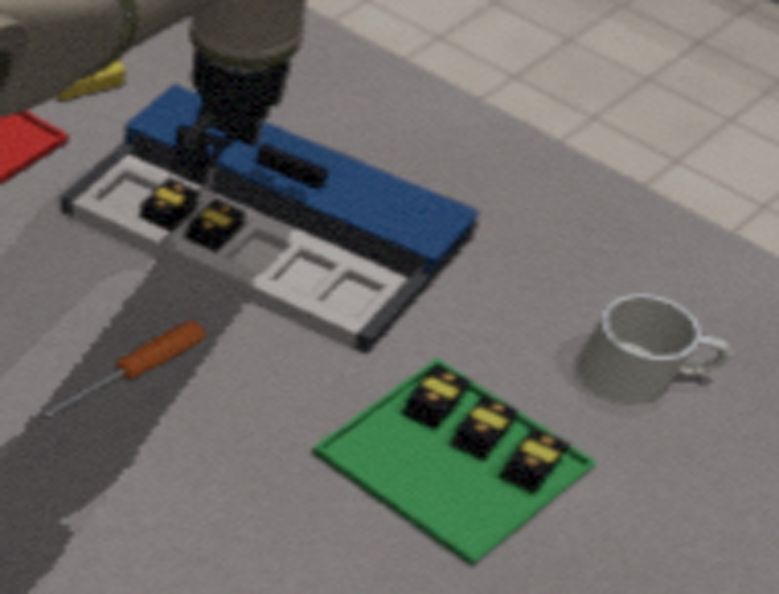

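Three chokes lie flat in the green tray along its upper edge, and two remain in the mould at (215,222) and (168,200). I'll descend on the one at y = +24.

Request:
send_rows([
  [15,1,-1],
  [45,1,-1],
  [75,1,-1],
  [100,1,-1],
  [112,1,-1],
], grip=[60,60,60,60,60], twist=[0,0,0,0,0])

```text
clock: 30.07
position: [0.5751, 0.0212, 0.0028]
ee_rot: [0.456, 0.541, -0.458, 0.539]
ft_force: [-0.2, -0.5, 0.2]
grip_width: 0.764
```

Request:
send_rows([
  [0,0,0],
  [0,0,0],
  [0,0,0],
  [0,0,0],
  [0,0,0],
], grip=[60,255,255,255,255], twist=[0,0,0,0,0])

```text
clock: 30.48
position: [0.5782, 0.0232, 0.0077]
ee_rot: [0.457, 0.54, -0.456, 0.541]
ft_force: [-1.5, -0.6, 7.5]
grip_width: 0.547
```

Request:
send_rows([
  [0,0,0],
  [-8,0,0],
  [-30,0,0],
  [-60,0,0],
  [-90,0,0],
], grip=[255,255,255,255,255], twist=[0,0,0,0,0])

```text
clock: 30.9
position: [0.5759, 0.0236, 0.0969]
ee_rot: [0.455, 0.541, -0.456, 0.54]
ft_force: [0.9, -0.2, -4.1]
grip_width: 0.546
```

```bash
python3 -c "
from weigh import *
weigh(8);weigh(30)
rel(.477,-.301,.01)
rel(.545,.300,.01)
"
```

```text
F [ 0.789  0.17  -3.633] se [0.509 0.217 0.739] tau [-56.965 -35.76 ] se [2.5877 1.9609] g 0.547 t 31.3
F [ 0.086 -0.092 -3.815] se [0.076 0.082 0.105] tau [-58.334 -36.898] se [0.014  0.0081] g 0.55 t 32.8
offset [  85.9 -153.2  303. ] twist -0.04 | pos [0.5769 0.0235 0.0959] mould [0.0004 0.025 ] F [-0.23  0.06 -4.9 ] g 0.55 t 32.8
offset [  85.9   15.1 -277.9] twist -0.04 | pos [0.5769 0.0235 0.0959] mould [0.0004 0.025 ] F [-0.23  0.06 -4.9 ] g 0.55 t 32.8
```

Choke D weighs 3.8 N, about 385 g: green, in the second column.

Request:
send_rows([
  [0,-15,30],
  [0,-33,66],
  [0,-51,102],
  [0,-69,138],
  [0,-87,174],
], grip=[255,255,255,255,255], twist=[0,0,0,0,0])

```text
clock: 33.22
position: [0.5197, -0.1644, 0.0961]
ee_rot: [0.456, 0.54, -0.456, 0.541]
ft_force: [1.0, -0.1, -3.5]
grip_width: 0.546
```

Request:
send_rows([
  [0,-18,36],
  [0,-36,72],
  [0,-54,108],
  [0,-71,128],
  [0,-71,128],
], grip=[255,255,255,255,255], twist=[0,0,0,0,0])

```text
clock: 33.63
position: [0.468, -0.308, 0.0956]
ee_rot: [0.457, 0.538, -0.46, 0.538]
ft_force: [0.5, 0.2, -4.2]
grip_width: 0.546
```

Request:
send_rows([
  [20,0,0],
  [50,0,0],
  [75,0,0],
  [85,0,0],
  [85,0,0],
], grip=[255,255,255,255,255], twist=[0,0,0,0,0])

```text
clock: 34.05
position: [0.4706, -0.2996, 0.0086]
ee_rot: [0.456, 0.542, -0.456, 0.539]
ft_force: [-0.1, -0.5, -3.1]
grip_width: 0.541
```

```bash
python3 -c "
from weigh import *
p,d=shot('side');cv2.imwrite('pics/s14.png',cv2.resize(p[190:310,350:500],None,fx=5,fy=5,interpolation=cv2.INTER_CUBIC))
rel(.472,-.301,.000)
"
```

```text
offset [10.5  0.1  0.9] twist -0.01 | pos [ 0.4718 -0.3002  0.0105] mould [-0.1579 -0.2762] F [-0.12  0.1  -2.22] g 0.547 t 34.1
```

View pics/s14.png

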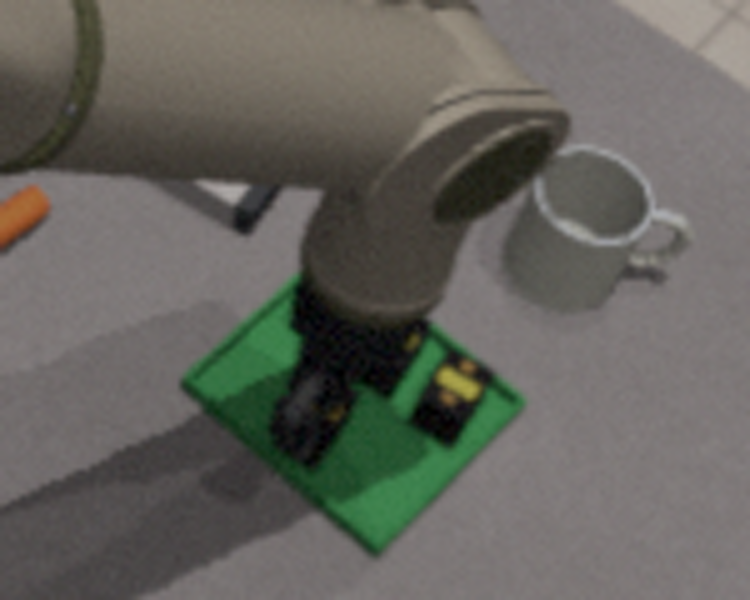

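The choke is over the tray's lower-left half at (310,420), clear of the others. I'll lower it and release.

Request:
send_rows([
  [4,0,1],
  [7,0,1],
  [10,0,1],
  [10,0,1],
  [10,0,1],
], grip=[255,255,255,255,255], twist=[0,0,0,0,0])

```text
clock: 34.52
position: [0.4724, -0.302, 0.0013]
ee_rot: [0.456, 0.54, -0.456, 0.541]
ft_force: [-0.0, 0.3, -4.3]
grip_width: 0.547
```

Request:
send_rows([
  [0,0,0],
  [0,0,0],
  [0,0,0],
  [0,0,0],
  [0,0,0],
], grip=[75,75,75,75,75], twist=[0,0,0,0,0])

```text
clock: 34.93
position: [0.4724, -0.302, 0.0012]
ee_rot: [0.456, 0.54, -0.456, 0.541]
ft_force: [0.0, 0.3, -0.2]
grip_width: 0.707
```

Request:
send_rows([
  [-10,0,0],
  [-45,0,0],
  [-85,0,0],
  [-118,0,0],
  [-118,15,-30],
], grip=[75,75,75,60,60], twist=[0,0,0,0,0])

```text
clock: 35.35
position: [0.4832, -0.2774, 0.1266]
ee_rot: [0.458, 0.534, -0.459, 0.543]
ft_force: [1.3, -1.6, 0.0]
grip_width: 0.764
```

Request:
send_rows([
  [0,17,-36],
  [0,34,-72],
  [0,51,-108],
  [0,68,-144],
  [0,85,-180],
], grip=[60,60,60,60,60], twist=[0,0,0,0,0])

```text
clock: 35.77
position: [0.5357, -0.0762, 0.12]
ee_rot: [0.456, 0.54, -0.456, 0.541]
ft_force: [0.6, -0.6, 0.6]
grip_width: 0.766
```

Request:
send_rows([
  [0,17,-36],
  [0,34,-72],
  [0,51,-108],
  [0,58,-138],
  [0,58,-138],
], grip=[60,60,60,60,60], twist=[0,0,0,0,0])

```text
clock: 36.18
position: [0.5689, 0.0765, 0.1201]
ee_rot: [0.455, 0.543, -0.452, 0.542]
ft_force: [-0.2, -0.3, -0.2]
grip_width: 0.76
```

```bash
python3 -c "
from weigh import *
shot('top');shot('top');p,d=shot('side');cv2.imwrite('pics/s15.png',cv2.resize(p[130:310,310:500],None,fx=4.1,fy=3.3,interpolation=cv2.INTER_CUBIC))
rel(*from_mould(0,.072),.0065)
"
```

```text
offset [112.9  -0.5  -2.2] twist -0.01 | pos [0.5694 0.0676 0.1194] mould [0.0005 0.0698] F [-0.15 -0.21 -0.36] g 0.766 t 36.33
```

View pics/s15.png

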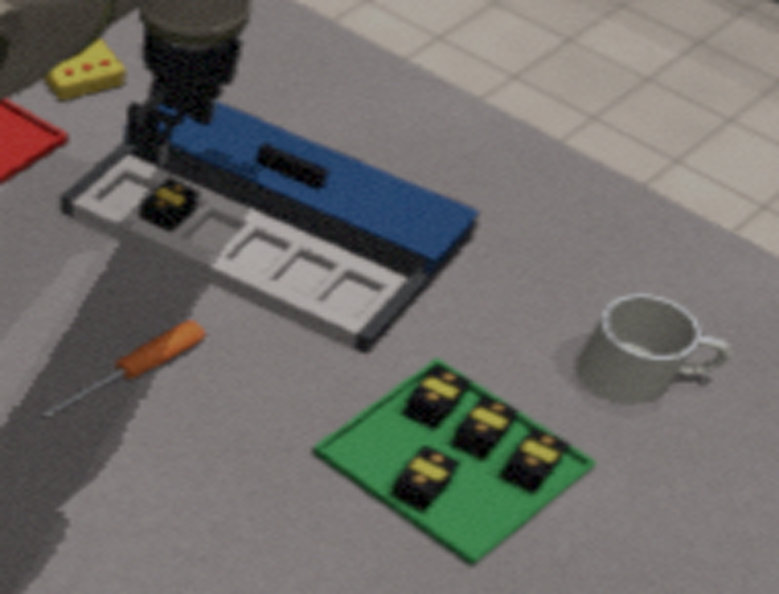

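Four chokes lie flat in the green tray, and the last one is in the mould at (170,202).

Request:
send_rows([
  [15,0,-2],
  [45,0,-2],
  [75,0,-2],
  [100,0,-2],
  [113,0,-2],
], grip=[60,60,60,60,60], twist=[0,0,0,0,0])

```text
clock: 36.75
position: [0.5675, 0.0672, 0.0032]
ee_rot: [0.455, 0.54, -0.458, 0.539]
ft_force: [-0.8, -0.6, -0.2]
grip_width: 0.768
```

Request:
send_rows([
  [0,0,0],
  [0,0,0],
  [0,0,0],
  [0,0,0],
  [0,0,0],
], grip=[60,255,255,255,255], twist=[0,0,0,0,0])

```text
clock: 37.17
position: [0.5704, 0.0693, 0.0078]
ee_rot: [0.457, 0.539, -0.456, 0.541]
ft_force: [0.1, -2.8, 7.1]
grip_width: 0.549
```

Request:
send_rows([
  [0,0,0],
  [-8,0,0],
  [-30,0,0],
  [-60,0,0],
  [-90,0,0],
], grip=[255,255,255,255,255], twist=[0,0,0,0,0])

```text
clock: 37.58
position: [0.5679, 0.0701, 0.0969]
ee_rot: [0.455, 0.541, -0.456, 0.54]
ft_force: [1.2, 0.5, -3.4]
grip_width: 0.547
```

```bash
python3 -c "
from weigh import *
weigh(8);weigh(30)
rel(.472,-.352,.01)
rel(.510,.300,.01)
p,d=shot('side');cv2.imwrite('pics/s16.png',cv2.resize(p[130:250,300:450],None,fx=5,fy=5,interpolation=cv2.INTER_CUBIC))
"
```

```text
F [ 0.476  0.086 -3.481] se [0.606 0.326 0.811] tau [-55.993 -35.689] se [2.5226 1.937 ] g 0.548 t 37.9833
F [ 0.103 -0.107 -3.911] se [0.094 0.084 0.102] tau [-57.313 -36.802] se [0.0138 0.0081] g 0.546 t 39.4833
offset [  85.9 -166.6  399.4] twist -0.04 | pos [0.569  0.0698 0.0959] mould [0.0005 0.072 ] F [ 0.84 -0.62 -4.11] g 0.546 t 39.48
offset [  85.9  -19.4 -236.9] twist -0.04 | pos [0.569  0.0698 0.0959] mould [0.0005 0.072 ] F [ 0.84 -0.62 -4.11] g 0.546 t 39.48
```

View pics/s16.png

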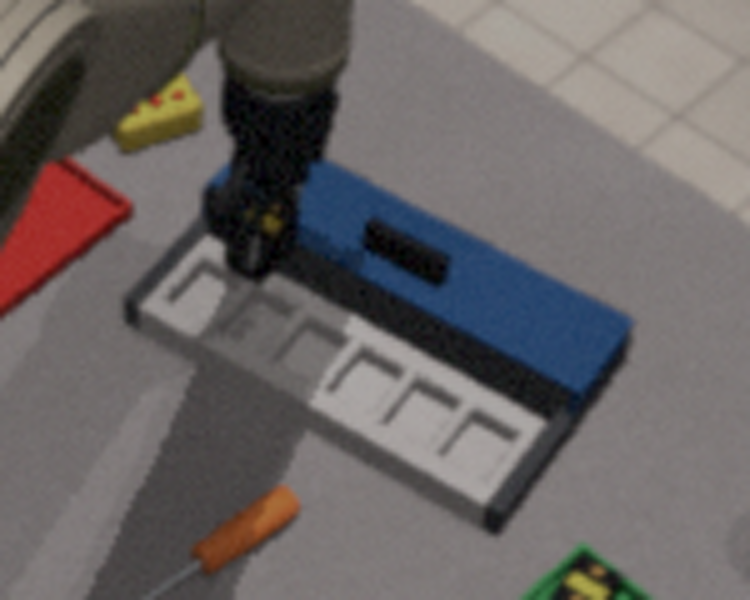

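Choke E weighs 3.9 N, about 395 g: green. The mould is now empty.

Request:
send_rows([
  [0,-13,30],
  [0,-28,67],
  [0,-43,104],
  [0,-58,141],
  [0,-73,178],
], grip=[255,255,255,255,255], twist=[0,0,0,0,0])

```text
clock: 39.95
position: [0.5264, -0.1197, 0.0961]
ee_rot: [0.456, 0.54, -0.456, 0.541]
ft_force: [1.0, -0.4, -3.5]
grip_width: 0.545
```

Request:
send_rows([
  [0,-15,37],
  [0,-30,74],
  [0,-45,111],
  [0,-60,148],
  [0,-75,185],
], grip=[255,255,255,255,255], twist=[0,0,0,0,0])

```text
clock: 40.37
position: [0.4836, -0.3148, 0.0962]
ee_rot: [0.456, 0.54, -0.456, 0.541]
ft_force: [1.9, -0.2, -4.3]
grip_width: 0.547
```

Request:
send_rows([
  [0,-18,36],
  [0,-18,36],
  [30,-18,36],
  [60,-18,36],
  [80,-18,36],
], grip=[255,255,255,255,255], twist=[0,0,0,0,0])

```text
clock: 40.78
position: [0.4717, -0.3509, 0.0136]
ee_rot: [0.456, 0.541, -0.456, 0.54]
ft_force: [-0.3, -0.8, -4.5]
grip_width: 0.548
```

```bash
python3 -c "
from weigh import *
shot('top');shot('top')
rel(.472,-.352,.000)
"
```

```text
offset [12.4  1.4  2.6] twist -0.03 | pos [ 0.4703 -0.3497  0.0124] mould [-0.1678 -0.3247] F [-1.23  0.98 -3.68] g 0.543 t 40.88
```

Request:
send_rows([
  [4,1,1],
  [9,1,1],
  [14,1,1],
  [15,1,1],
  [15,1,1],
], grip=[255,255,255,255,255], twist=[0,0,0,0,0])

```text
clock: 41.3
position: [0.4739, -0.3524, 0.0012]
ee_rot: [0.456, 0.54, -0.456, 0.541]
ft_force: [-0.5, 0.7, -4.3]
grip_width: 0.549
```

```bash
python3 -c "
from weigh import *
rel(.472,-.352,.000)
"
```

```text
offset [ 1.2 -1.8 -0.7] twist -0.04 | pos [ 0.4739 -0.3524  0.0012] mould [-0.1647 -0.3279] F [-0.53  0.66 -4.35] g 0.549 t 41.3
```

Request:
send_rows([
  [1,0,0],
  [1,0,0],
  [1,0,0],
  [1,0,0],
  [1,0,0],
], grip=[255,255,75,75,75], twist=[0,0,0,0,0])

```text
clock: 41.72
position: [0.4742, -0.3526, 0.0005]
ee_rot: [0.456, 0.54, -0.456, 0.541]
ft_force: [0.3, -0.5, 0.2]
grip_width: 0.706
```

Request:
send_rows([
  [0,0,0],
  [-10,0,0],
  [-45,0,0],
  [-80,0,0],
  [-115,0,0],
], grip=[75,75,75,0,0], twist=[0,0,0,0,0])

```text
clock: 42.13
position: [0.4736, -0.3519, 0.117]
ee_rot: [0.456, 0.541, -0.456, 0.54]
ft_force: [-0.0, -0.0, -0.2]
grip_width: 0.961
```

```bash
python3 -c "
from weigh import *
weigh(6);weigh(20)
"
```

```text
F [ 0.566 -0.552  0.322] se [0.519 0.163 0.951] tau [-56.361 -34.467] se [3.9776 2.9951] g 0.999 t 42.4333
F [ 0.064 -0.123 -0.019] se [0.1   0.104 0.118] tau [-58.866 -36.353] se [0.0679 0.0321] g 1.005 t 43.4333
```

Request:
send_rows([
  [0,20,-30],
  [0,44,-60],
  [0,68,-90],
  [0,92,-120],
  [0,116,-150],
], grip=[0,0,0,0,0], twist=[0,0,0,0,0])

```text
clock: 43.85
position: [0.5634, -0.1834, 0.1152]
ee_rot: [0.456, 0.54, -0.456, 0.541]
ft_force: [0.6, -0.5, -1.0]
grip_width: 0.998
```

Request:
send_rows([
  [0,24,-30],
  [0,48,-60],
  [0,72,-90],
  [0,96,-120],
  [0,120,-150],
], grip=[0,0,0,0,0], twist=[0,0,0,0,0])

```text
clock: 44.27
position: [0.6565, -0.0152, 0.1149]
ee_rot: [0.456, 0.54, -0.456, 0.541]
ft_force: [0.7, -0.2, 0.0]
grip_width: 1.0
```

```bash
python3 -c "
from weigh import *
shot('top');p,d=shot('top');cv2.imwrite('pics/t17.png',cv2.resize(p[100:260,220:500],None,fx=2.8,fy=2.8,interpolation=cv2.INTER_CUBIC))
p,d=shot('side');np.savez('s17.npz',p=p,d=d);cv2.imwrite('pics/s17.png',cv2.resize(p[130:310,310:500],None,fx=4.1,fy=3.3,interpolation=cv2.INTER_CUBIC))
rel(*from_mould(.0845,0),.052)
C=cloud(d,'side').reshape(-1,3)
for n,(x,y) in dict(A=(.553,-.351),B=(.553,-.301),C=(.553,-.251),D=(.472,-.301),E=(.473,-.352)).items():
    a=C[(abs(C[:,0]-x)<.035)&(abs(C[:,1]-y)<.022)&(C[:,2]>.038)&(C[:,2]<.08)]; print(n,len(a),np.median(a,0).round(4))
"
```

```text
offset [ 62.7  11.8 -23.1] twist 0.31 | pos [ 0.6564 -0.0119  0.1147] mould [ 0.0728 -0.0233] F [-0.72 -1.15  0.06] g 0.999 t 44.42
A 140 [ 0.5506 -0.3506  0.0438]
B 134 [ 0.5519 -0.303   0.0439]
C 132 [ 0.551  -0.2532  0.0443]
D 149 [ 0.4708 -0.3048  0.0441]
E 139 [ 0.4712 -0.3512  0.0439]
```

View pics/s17.png

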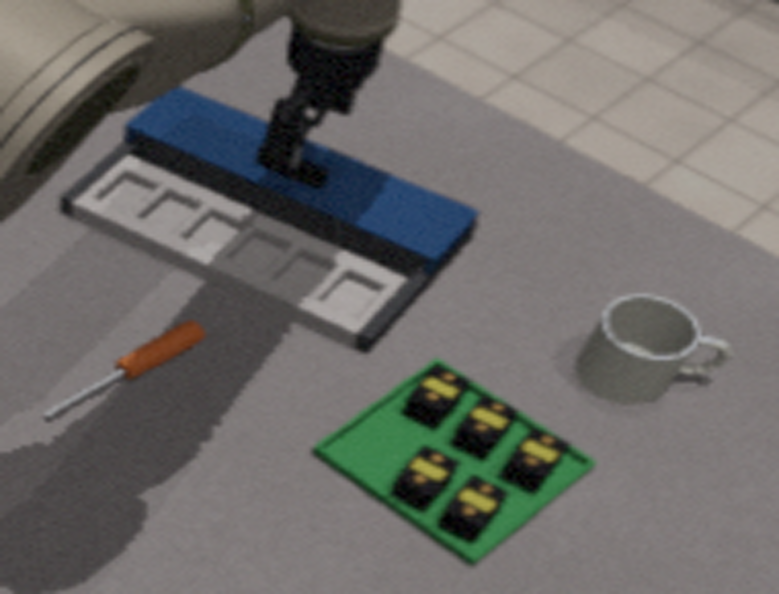

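View pics/t17.png

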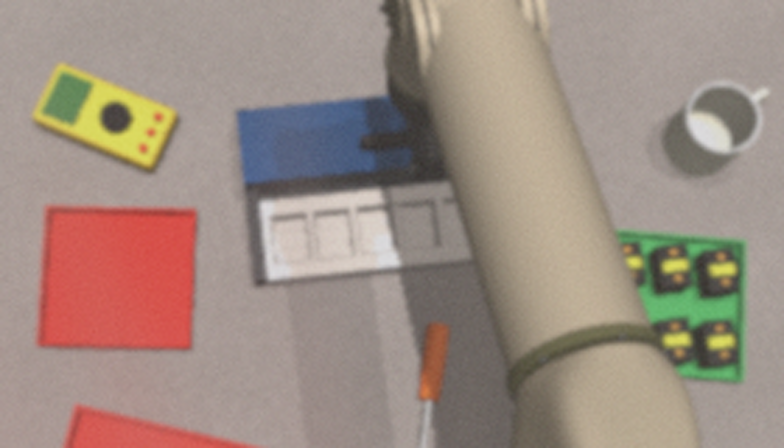

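All five chokes lie flat in the green tray with their tops at 44 mm, and the mug, meter and screwdriver look unmoved. Now I'll grip the handle at side crop (290,165) to close the cover.

Request:
send_rows([
  [0,12,-23],
  [0,12,-23],
  [20,12,-23],
  [45,12,-23],
  [62,12,-23],
], grip=[0,0,0,0,0], twist=[0,0,0,0,0], newtons=30)

```text
clock: 44.83
position: [0.6631, 0.0063, 0.0512]
ee_rot: [0.456, 0.54, -0.457, 0.54]
ft_force: [-0.6, -0.1, -0.3]
grip_width: 0.996
```

Request:
send_rows([
  [0,0,0],
  [0,0,0],
  [0,0,0],
  [0,0,0],
  [0,0,0],
], grip=[150,255,255,255,255], twist=[0,0,0,0,0])

```text
clock: 45.25
position: [0.6646, 0.0078, 0.0544]
ee_rot: [0.456, 0.54, -0.456, 0.541]
ft_force: [-0.3, 0.3, 0.8]
grip_width: 0.301
```

Request:
send_rows([
  [0,0,0],
  [0,0,0],
  [0,0,0],
  [0,0,0],
  [0,0,0],
], grip=[255,255,255,255,255], twist=[0,0,0,0,0])

```text
clock: 45.67
position: [0.6647, 0.0079, 0.0542]
ee_rot: [0.456, 0.54, -0.456, 0.541]
ft_force: [0.4, -1.3, 6.3]
grip_width: 0.13
```

```bash
python3 -c "
from weigh import *
rel(*from_mould(-.015,0),.052)
"
```

```text
offset [  2.  -99.3  -5.1] twist -0.04 | pos [0.6647 0.0079 0.0542] mould [ 0.0843 -0.0052] F [ 0.44 -1.27  6.27] g 0.13 t 45.67
```

Request:
send_rows([
  [0,-10,0],
  [0,-25,0],
  [0,-40,0],
  [0,-55,0],
  [0,-70,0],
], grip=[255,255,255,255,255], twist=[0,0,0,0,0])

```text
clock: 46.08
position: [0.5956, -0.0039, 0.0542]
ee_rot: [0.457, 0.54, -0.455, 0.541]
ft_force: [2.5, 0.1, 4.9]
grip_width: 0.132
```

Request:
send_rows([
  [0,-10,0],
  [0,-18,0],
  [0,-24,0],
  [0,-26,0],
  [0,-26,0],
], grip=[255,255,255,255,255], twist=[0,0,0,0,0])

```text
clock: 46.5
position: [0.5696, -0.0085, 0.0541]
ee_rot: [0.456, 0.54, -0.456, 0.541]
ft_force: [-1.4, -0.4, 9.8]
grip_width: 0.126
```

```bash
python3 -c "
from weigh import *
rel(*from_mould(-.015,0),.052)
"
```

```text
offset [ 2.1 -2.8 -5.2] twist -0.05 | pos [ 0.5696 -0.0085  0.0541] mould [-0.0122 -0.0052] F [-1.36 -0.36  9.78] g 0.126 t 46.5
```

Request:
send_rows([
  [0,-1,0],
  [0,-2,0],
  [0,-3,0],
  [0,-4,0],
  [0,-5,0],
], grip=[255,255,255,255,255], twist=[0,0,0,0,0])

```text
clock: 46.92
position: [0.5688, -0.0085, 0.0543]
ee_rot: [0.459, 0.538, -0.453, 0.543]
ft_force: [23.3, 2.1, -13.1]
grip_width: 0.131
```

```bash
python3 -c "
from weigh import *
rel(*from_mould(-.015,0),.052)
"
```

```text
offset [ 2.2 -2.  -5.1] twist -0.03 | pos [ 0.5688 -0.0085  0.0543] mould [-0.013  -0.0051] F [ 23.31   2.12 -13.09] g 0.131 t 46.92
```

The force rose to 23 N, so the cover is against its closed stop. I'll ease off slightly, release and retreat.

Request:
send_rows([
  [0,2,0],
  [0,3,0],
  [0,3,0],
  [0,3,0],
  [0,3,0],
], grip=[255,255,0,0,0], twist=[0,0,0,0,0])

```text
clock: 47.33
position: [0.5666, -0.0086, 0.0525]
ee_rot: [0.456, 0.541, -0.456, 0.54]
ft_force: [0.4, 0.2, 0.4]
grip_width: 0.551
```

Request:
send_rows([
  [0,0,0],
  [-5,0,0],
  [-40,0,0],
  [-80,0,0],
  [-120,0,0],
], grip=[0,0,0,0,0], twist=[0,0,0,0,0])

```text
clock: 47.75
position: [0.5663, -0.0084, 0.1742]
ee_rot: [0.456, 0.541, -0.456, 0.54]
ft_force: [1.0, -0.0, 0.6]
grip_width: 1.0
```

Request:
send_rows([
  [-20,-10,-10],
  [-40,-20,-40],
  [-60,-20,-80],
  [-60,-20,-120],
  [-60,-20,-160],
], grip=[0,0,0,0,0], twist=[0,0,0,0,0])

```text
clock: 48.17
position: [0.5205, 0.1472, 0.235]
ee_rot: [0.457, 0.539, -0.456, 0.541]
ft_force: [0.3, 0.1, -1.0]
grip_width: 1.006
```

Request:
send_rows([
  [0,0,0],
  [0,0,0],
  [0,0,0],
  [0,0,0],
  [0,0,0],
], grip=[0,0,0,0,0], twist=[0,0,0,0,0])

```text
clock: 48.58
position: [0.5209, 0.1442, 0.2328]
ee_rot: [0.456, 0.54, -0.457, 0.54]
ft_force: [0.2, -1.0, 0.2]
grip_width: 1.005
```

```bash
python3 - <<'E'
from weigh import *
p,d0=shot('top');cv2.imwrite('pics/t18.png',cv2.resize(p[100:260,220:500],None,fx=2.8,fy=2.8,interpolation=cv2.INTER_CUBIC))
p,d=shot('side');cv2.imwrite('pics/s18.png',cv2.resize(p[130:310,310:500],None,fx=4.1,fy=3.3,interpolation=cv2.INTER_CUBIC))
print(monitor.get_obs()['position'],monitor.get_obs()['clock'])
for cam,dd in (('top',d0),('side',d)):
    C=cloud(dd,cam).reshape(-1,3)
    e=np.c_[(C[:,:2]-O)@np.array([[np.cos(YAW),-np.sin(YAW)],[np.sin(YAW),np.cos(YAW)]]),C[:,2]]
    k=(e[:,2]>.086)&(e[:,2]<.097)&(abs(e[:,1])<.045)&(abs(e[:,0])<.06); print(cam,'fin',np.percentile(e[k,:2],[2,50,98],axis=0).round(4).tolist())
    k=(e[:,2]>.055)&(e[:,2]<.07)&(abs(e[:,1])<.15)&(abs(e[:,0])<.08); print('plate x',np.percentile(e[k,0],[1,50,99]).round(4))
    for n,(x,y) in dict(A=(.553,-.351),B=(.553,-.301),C=(.553,-.251),D=(.472,-.301),E=(.473,-.352)).items():
        a=C[(abs(C[:,0]-x)<.035)&(abs(C[:,1]-y)<.022)&(C[:,2]>.038)&(C[:,2]<.08)]; print(n,len(a),np.median(a,0).round(4) if len(a) else '')
E
```

```text
[0.52076156 0.14466382 0.23278645] 48.6833
top fin [[-0.0213, -0.0329], [-0.0154, -0.0061], [-0.0103, 0.0175]]
plate x [-0.0416  0.0035  0.0409]
A 175 [ 0.5501 -0.3526  0.0437]
B 172 [ 0.5511 -0.299   0.0431]
C 170 [ 0.5515 -0.2512  0.0434]
D 181 [ 0.4703 -0.3014  0.0434]
E 181 [ 0.4715 -0.3502  0.0435]
side fin [[-0.0211, -0.0331], [-0.0144, 0.0005], [-0.006, 0.0315]]
plate x [-0.0405  0.0005  0.0441]
A 144 [ 0.5495 -0.353   0.0439]
B 132 [ 0.552  -0.3023  0.0441]
C 131 [ 0.5526 -0.2528  0.0436]
D 146 [ 0.4708 -0.3048  0.0439]
E 142 [ 0.4715 -0.351   0.0436]
```

View pics/s18.png

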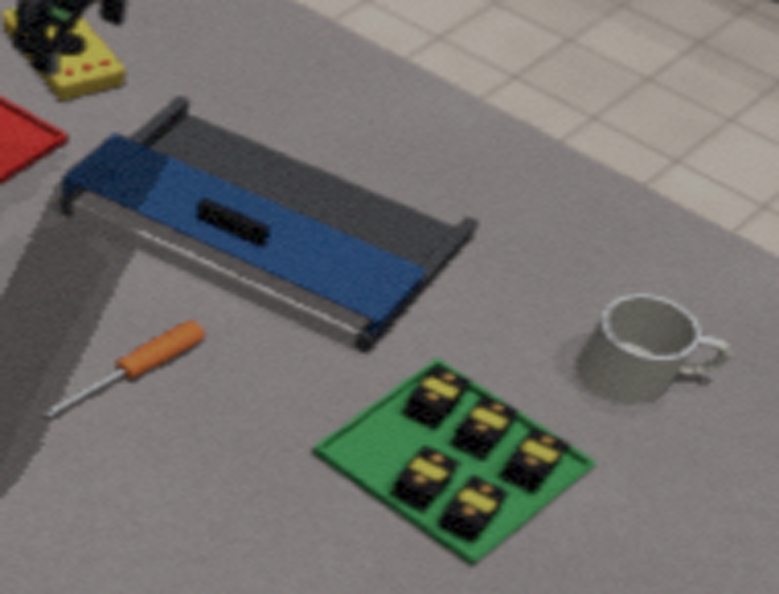

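View pics/t18.png

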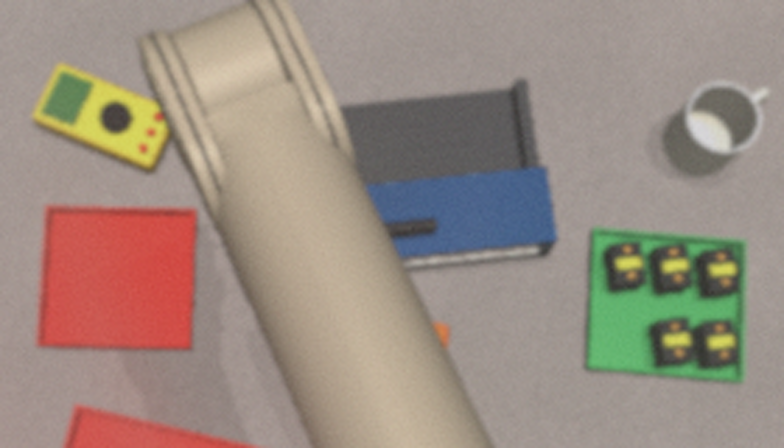

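The cover is closed (plate within about 1 mm of the cavities' centre), the chokes are flat and still, and the arm is clear of everything.

```bash
python3 -c "
from h import *
print(manip.hand_in())"
```

```text
the job is handed in; nothing more can be done
None
```

I opened the cover, sorted all five chokes into the green tray, closed the cover again and handed the job in at about 49 s. The hand-in gives no verdict, so I only have my own checks to go on.

- **Weights:** the chokes weighed about 425, 335, 345, 388 and 397 g. With the gripper empty the force reading was about 0 N, so I trust these. None was light enough to need the red tray. Two are near the limit, where either tray would probably do.
- **Last camera checks:** all five lie flat on the green tray's floor with their tops about 44 mm high, as they should be. The cover's plate is centred over the cavities to within 1–4 mm, and it met its stop at 23 N when closing. The mug, meter and screwdriver look unmoved, and the arm is clear of everything.

**Things that disagreed:**
- **Fingertips:** the real tips sit about 24 mm behind the reported TCP, so my first grip on the handle closed above it. I worked from the measured tip height after that.
- **Cover:** it began about 9 mm open, so my first mould position was off by that much. I corrected it from the chokes' positions. By camera the cover opened to about 98 mm; it met its open stop at 31 N.

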